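# Seat a sample carrier against two dowels and an end stop

## Robot

A 6-joint arm with a two-finger parallel gripper is mounted at the origin on a cart in front of the work surface, level with it; the furniture and walls round the work are solid. World frame = base frame: x ahead of the robot, y to its left, z up, the work surface at z = 0. Lengths are in m, angles in rad, forces in N, time in s.
With the tool pointing down it reaches from about 0.25 to 0.775 m from the base axis. Payload 4 kg.
Tool frame: the origin (TCP) lies at the very end of the fingers, on their centre line; the grasp point (between the pads) lies 19 mm behind it; y points along the fingers, x is the direction in which the jaws open and shut, and the axes are right-handed (so a half turn about y gives the same grasp; the last joint's range is limited). The gripper opens to 94 mm and grips with 3 to 60 N. Pads are 16 mm wide; open, the fingers measure 119 mm over their backs; the gripper's body (75 mm by 177 mm) begins 78 mm behind the grasp point.
Start: joints at [1.069, 0.087, 1.371, -0, 1.684, -0.103], TCP at [0.214, 0.507, 0.206] pointing down, gripper open.
Joint ranges: [-3.1, 3.1], [-0.76, 2.03], [0.27, 2.55], [-1.08, 4.22], [0.17, 2.65], [-2.57, 2.57]. Speed limits (rad/s): [2.79, 2.79, 3.14, 3.14, 3.14, 3.14].

## Interface

Orientations are given as [roll, pitch, yaw] about the fixed x, y, z axes, in that order (R = Rz(yaw) Ry(pitch) Rx(roll)).
In Python, from bench import robot gives the robot as it stands.
- The arm moves only by the shell command python3 -m handwheel 'ROWS' [OPENING]. ROWS is JSON, a list of rows, each an object with "delta_pos": the shift along the tool's x, y, z in mm, a list of three; "yaw": the turn about the tool's y in rad. A call has 1 to 12 rows; each row is the pose to reach, as a shift and turn from the pose commanded when the call began, along the tool's axes at that moment; what a row does not reach only later rows make up. A row lasts 1/10 s, in which the tool goes at most 50 mm and 8.59 degrees, less where a joint would pass 70% of its speed; a pose out of reach is approached as far as the arm can. A call with a gripper value outside its range is refused whole. OPENING is the closure in counts, from 0 (fully open) to 255 (shut), set as the call begins (- or left out, the last holds). The fingers move at their own pace and stop on an object; the grip force is fixed at half the most. Time passes only in rows, so rows that repeat a pose let the fingers close. It gives the time, the measured TCP pose, the force and the opening at its end, in the units of the state.
- robot.get_obs(): the state, without advancing time (a new reading comes with each control period).
- robot.snapshot(name): name is "side" or "top"; returns a dict with "image" (420x560x3 uint8, red, green, blue), "fx", "fy", "cx", "cy" (pixels), "rvec" (rotation vector, rad) and "tvec" (3), from world to camera coordinates, as OpenCV has them. Camera axes: x right, y down, z forward; pixel columns grow to the right and rows downward; lengths in m; the calibration is good to about 2 mm. A picture is of the moment at which its call begins. There is no depth.
- robot.close_job(): hands the job in, once; it reports no verdict.
The state is a dict: "time": time; "joint_positions": joint angles; "qvel": joint speeds; "joint_torque": joint torques, N m; "tool_pos": TCP position; "ee_rot": TCP orientation; "wrist_force": force on the tool from outside, world axes, zero at the start; "wrist_torque": the same for the moment, N m; "width": finger opening in m.
Only numpy, scipy, OpenCV 4.12 (cv2) and the standard library are available. Lean on these libraries where they do the work, as an engineer would, in place of code of your own. Each camera call takes 0.05 s, during which the arm holds its last target.

## Task

Put the aluminium sample carrier on the grey jig, with its blue handle on the open side away from the dowels, without dropping it, and gently push it fully home under the objective: the edge opposite the handle hard against both steel dowels and the neighbouring edge hard against the brass end stop, lying flat. Tilt the gripper to reach in under the bridge, do not bump the bridge or the objective, and leave the vial, dropper bottle and wafer box where they stand.

Things in the scene. Friction and masses are not known exactly. Their poses are not given: they have to be found in the camera images.
- carrier: Loose smooth aluminium plate 70 (x) x 100 (y) x 16 mm (z), about 0.4 kg, flat on the desk to the robot's right of the jig; on top a blue handle and a sample puck (25 mm wide, 11 mm high, centre at x +10 mm). Origin: centre of the underside. Seated, its axes match the jig's: +x to the dowels, +y to the end stop, z up. Sliding it on the jig takes 2 to 6 N.
- handle_top (a point): Blue handle of the carrier, its centre, 46 mm above the carrier's underside, 1 mm below the handle's top. The handle is a block 20 mm long (carrier x) and 14 mm wide (carrier y: grip across this), rising 31 mm from the plate's top; its centre is 21 mm from the plate's centre towards -x.
- far_left (a point): Carrier: point on the upright +x edge face (opposite the handle), at x +35, y +32, z +8 mm of the carrier. Touches dowel_left when seated.
- far_right (a point): Carrier: point on the same +x edge face, at x +35, y -32, z +8 mm. Touches dowel_right when seated.
- stop_edge (a point): Carrier: point on the upright +y edge face, at x -15, y +50, z +9 mm. Touches the end stop when seated.
- jig: Fixed grey base plate 180 (x) x 200 (y) x 10 mm (z). Origin: centre of its underside, on the desk; x points from the open side to the dowels, obliquely ahead and to the robot's left (yaw 0.8 to 1.3 rad), y to the end stop, z up. Its top is 10 mm above the desk; the part x -90 to 0 mm is open from above. Dowels, end stop and bridge stand on it.
- jig_seat (a point): On the jig's top face: where the carrier's origin lies when fully home (x +30 mm, y 0, z +10 mm of the jig).
- dowel_left (a point): Centre of the top of the first upright steel dowel, on the end stop's side, on the jig: 10 mm thick, 16 mm high, axis at x +70, y +32 mm of the jig (face to be touched at x +65 mm).
- dowel_right (a point): The same for the other dowel: axis at x +70, y -32 mm of the jig.
- end_stop (a point): Centre of the end stop's brass button face (9 mm wide), which looks to -y, at x +15, y +50 mm of the jig, 9 mm above its top. Behind it (y +56 to +72 mm) a dark steel block 22 x 16 mm, 22 mm high.
- bridge: Bridge fixed on the jig; same origin and axes. Black crossbar over the whole width, x +2 to +54 mm, 145 to 161 mm above the desk, on two posts 13 mm thick (foot 20 mm) at x +36, y +92 and -92 mm. A steel objective 27 mm thick hangs from it at x +40, y 0, lower end 90 mm above the desk; a grey tube stands on it, up to 221 mm.
- red_cap_vial: Loose bystander: small sample vial with a red cap, 26 mm across, 53 mm high; origin under its centre.
- dropper: Loose bystander: brown dropper bottle with a black top, 33 mm across, 94 mm high; origin under its centre.
- wafer_case: Loose bystander: round whitish wafer box, 66 mm across, 18 mm high; origin under its centre.

How it is judged:
At the end, for the whole second after the job is handed in: The carrier lies flat on the jig base (within 1.5 mm and 0.03 rad), handle on the open side, its edge opposite the handle within 1.5 mm of touching each of the two dowels and its neighbouring (+y) edge within 1.5 mm of touching the brass end stop, released and at rest (x of far_left in the frame of jig between 0.0635 and 0.067 m and x of far_right in the frame of jig between 0.0635 and 0.067 m and y of stop_edge in the frame of jig between 0.0485 and 0.052 m and z of carrier in the frame of jig between 0.008 and 0.0115 m and angle between carrier's own z axis and vertical below 0.03 rad and linear speed of carrier below 0.01 m/s).
It fails at once if the bridge or its objective is bumped (over 3 N) by the arm, fingers or carrier (contact force between any of the arm, the fingers, carrier and bridge above 3 N).
It fails at once if the carrier is slammed or rammed against the jig (over 100 N) (contact force between carrier and jig above 100 N).
It fails at once if the carrier is dropped onto the jig from more than about 25 mm (over 0.7 m/s close above it) (horizontal distance between carrier and jig below 0.12 m and z of carrier in the frame of jig below 0.06 m and linear speed of carrier above 0.7 m/s).
It fails at once if the vial, dropper bottle or wafer box is moved (over 15 mm) or tipped (distance of any of red_cap_vial, dropper, wafer_case from where it was at the start of the episode above 0.015 m or angle between any of red_cap_vial, dropper, wafer_case's own z axis and vertical above 0.4 rad).
It also fails if it takes over 53 s, if anything falls off the work surface, if the arm or the gripper's body presses on something with over 40 N, if the wrist force passes 120 N, or if a joint passes its speed limit or range.

## Working session

There is one attempt and no reset: what is moved stays moved. The work goes in short steps, Python scripts to look and compute and a shell command to move; the robot and the scene stay as the last step left them, time stands still between calls to the robot, and variables do not carry over. Pictures are saved under pics/ and viewed, and the job is handed in when it is done.

```bash
mkdir -p pics; ls; cat > h.py <<'E'
import numpy as np, cv2
from scipy.spatial.transform import Rotation as R
from bench import robot
def snap(n,f):
    s=robot.snapshot(n); cv2.imwrite('pics/'+f,s['image'][:,:,::-1]); np.save('pics/'+f[:-4]+'.npy',s,allow_pickle=True); return s
def load(f): return np.load('pics/'+f+'.npy',allow_pickle=True).item()
def ray(s,u,v):
    M=R.from_rotvec(np.ravel(s['rvec'])).as_matrix(); t=np.ravel(s['tvec'])
    d=M.T@np.array([(u-s['cx'])/s['fx'],(v-s['cy'])/s['fy'],1]); return -M.T@t,d/np.linalg.norm(d)
def plane(s,u,v,z):
    o,d=ray(s,u,v); return o+d*(z-o[2])/d[2]
def proj(s,p):
    M=R.from_rotvec(np.ravel(s['rvec'])).as_matrix(); q=np.atleast_2d(p)@M.T+np.ravel(s['tvec'])
    return np.c_[s['fx']*q[:,0]/q[:,2]+s['cx'],s['fy']*q[:,1]/q[:,2]+s['cy']]
E
python3 - <<'E'
from h import *
np.set_printoptions(precision=4,suppress=True)
for n in('top','side'):
    s=snap(n,n+'0.png'); print(n,s['fx'],ray(s,280,210))
print(robot.get_obs())
E
```

```text
pics
top 504.34352935622985 (array([0.3529, 0.0371, 1.3734]), array([ 0.1527,  0.0248, -0.988 ]))
side 383.4107568099785 (array([ 0.4733, -0.6198,  0.5904]), array([ 0.1104,  0.7787, -0.6176]))
{'time': 0.1, 'joint_positions': array([ 1.0689,  0.0879,  1.3721,  0.    ,  1.6836, -0.1031]), 'qvel': array([-0.0009, -0.0021, -0.0032,  0.0009,  0.0013,  0.0001]), 'joint_torque': array([  0.0026, -34.1248, -30.3303,   0.072 ,   0.0304,  -0.0001]), 'tool_pos': array([0.2133, 0.5064, 0.2044]), 'ee_rot': array([-1.5706,  0.002 ,  1.172 ]), 'wrist_force': array([-0.4242,  0.1495,  0.7081]), 'wrist_torque': array([ 0.0272, -0.0201,  0.0159]), 'width': 0.09380578172927466}
```

View pics/top0.png

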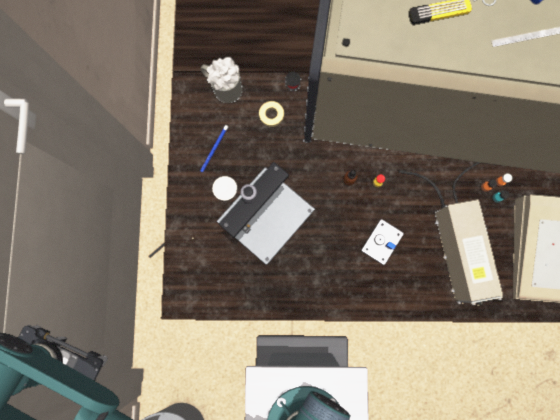

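View pics/side0.png

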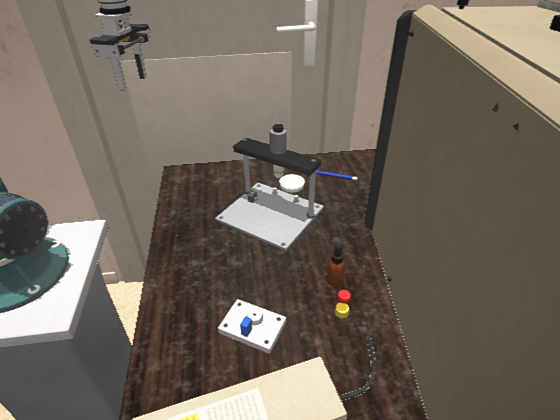

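The top view shows the jig at about (268,217), the bridge along its upper-left side, and the carrier at (383,242) with its handle at (391,245). The vial is at (380,180), the dropper at (350,178) and the wafer box at (225,188). Next I'll zoom in.

```bash
python3 - <<'E'
from h import *
s=load('top0')['image'][:,:,::-1]
a=cv2.resize(s[160:272,210:325],None,fx=5,fy=5,interpolation=cv2.INTER_CUBIC)
cv2.imwrite('pics/t_jig.png',a)
a=cv2.resize(s[165:275,340:415],None,fx=5,fy=5,interpolation=cv2.INTER_CUBIC)
cv2.imwrite('pics/t_car.png',a)
s=load('side0')['image'][:,:,::-1]
a=cv2.resize(s[120:250,210:340],None,fx=4.5,fy=4.5,interpolation=cv2.INTER_CUBIC)
cv2.imwrite('pics/s_jig.png',a)
a=cv2.resize(s[240:360,210:360],None,fx=5,fy=5,interpolation=cv2.INTER_CUBIC)
cv2.imwrite('pics/s_car.png',a)
E
```

```text
(no output)
```

View pics/t_jig.png

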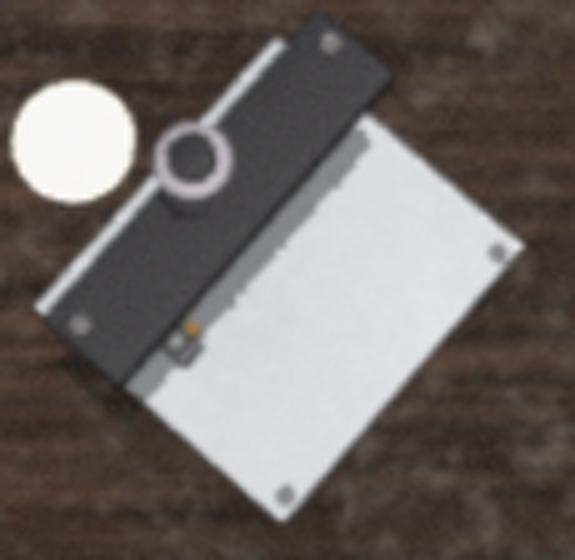

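View pics/t_car.png

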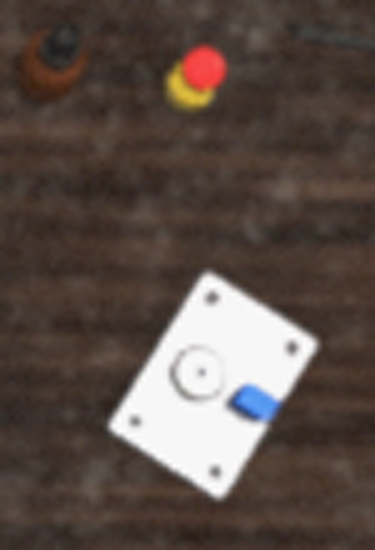

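View pics/s_jig.png

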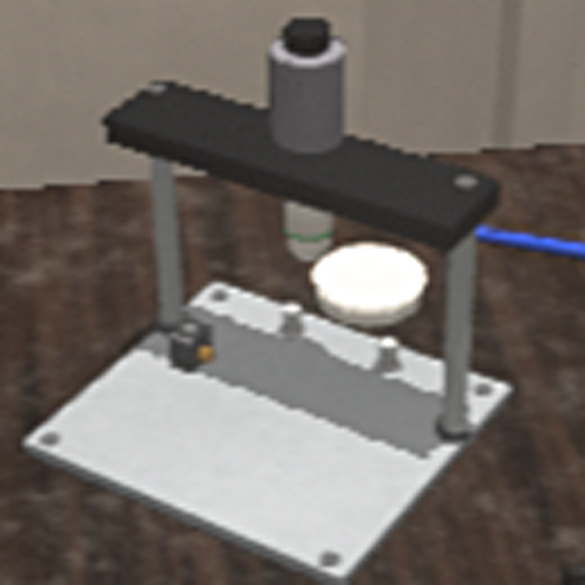

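View pics/s_car.png

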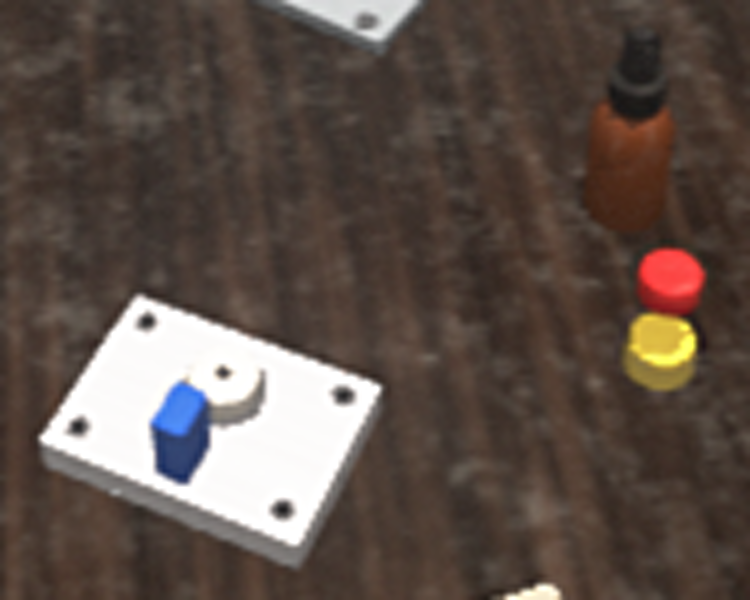

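```bash
python3 -m handwheel --help; python3 - <<'E'
from h import *
s=load('side0')['image'][:,:,::-1]
a=cv2.resize(s[0:110,70:170],None,fx=5,fy=5,interpolation=cv2.INTER_CUBIC)
cv2.imwrite('pics/s_grip.png',a)
E
```

```text
invalid input: not JSON, or not a number
```

View pics/s_grip.png

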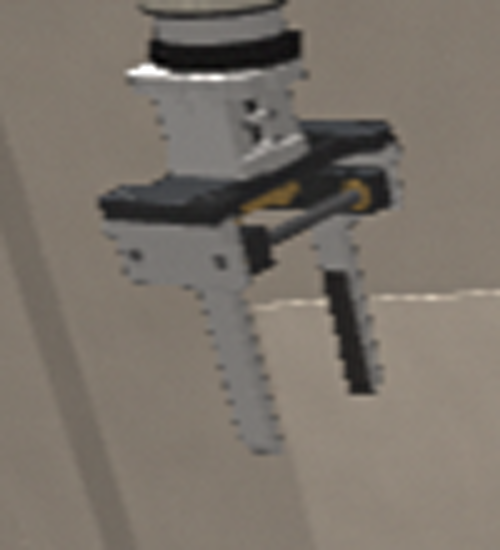

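The documented rows give only a shift and a turn about the tool's own axis, so they don't offer a tilt directly. I'll send a harmless zero move to see what the command accepts and reports.

```bash
python3 -m handwheel '[{"delta_pos":[0,0,0],"yaw":0}]'
```

```text
time: 0.2
tool_pos: [0.2134, 0.5065, 0.2047]
ee_rot: [-1.571, 0.001, 1.172]
wrist_force: [0.3, -0.2, -0.3]
width: 0.094
```

```bash
python3 -m handwheel '[{"delta_pos":[0,0,0],"yaw":0,"pitch":0}]'
```

```text
invalid input at $[0]: expected keys delta_pos, yaw
```

The command takes nothing beyond the documented keys. I'll localise everything first, then find out what a pose at the edge of reach does to the tilt.

```bash
python3 - <<'E'
from h import *
np.set_printoptions(precision=4,suppress=True)
t=load('top0'); s=load('side0')
def cl(crop,x0,y0,f): return [((x+.5)/f-.5+x0,(y+.5)/f-.5+y0) for x,y in crop]
def sub(S,pts,w=2):
    g=cv2.cvtColor(S['image'],cv2.COLOR_RGB2GRAY)
    p=np.array(pts,np.float32).reshape(-1,1,2); q=cv2.cornerSubPix(g,p.copy(),(w,w),(-1,-1),(3,30,.01)); return q.reshape(-1,2)
def rep(name,S,pts,z):
    q=sub(S,pts); P=np.array([plane(S,u,v,z) for u,v in q]); print(name,np.round(q-np.array(pts),1).tolist()); print(P[:,:2]); return P
# jig corners: order right(-x,-y)...
a=rep('jig top',t,cl([(525,245),(283,522)],210,160,5),.010)
b=rep('jig side',s,cl([(340,578),(25,442),(215,283),(512,388)],210,120,4.5),.010)
for n,P in (('t',a),('s',b)):
    e=P[1]-P[0]; print('y yaw-90',np.arctan2(e[1],e[0])-np.pi/2,np.linalg.norm(e))
print(np.arctan2(*(b[3]-b[0])[[1,0]]),np.linalg.norm(b[3]-b[0]),np.arctan2(*(b[2]-b[1])[[1,0]]),b.mean(0))
c=rep('car top',t,cl([(207,270),(320,345),(220,500),(108,427)],340,165,5),.016)
d=rep('car side',s,cl([(380,388),(300,550),(42,437),(137,295)],210,240,5),.016)
for P in(c,d):
    m=P.mean(0); ex=(P[0]+P[3]-P[1]-P[2])/2; ey=(P[2]+P[3]-P[0]-P[1])/2
    print(m,np.arctan2(ex[1],ex[0]),np.arctan2(ey[1],ey[0])-np.pi/2,np.linalg.norm(ex),np.linalg.norm(ey))
for nm,x,y,z in (('dropper',350,178,.05),('vial',380.5,179,.05),('wafer',224.5,188,.018),('leftwall',160,200,0),('deskfar',300,72,0),('boxtop',320,140,0)):
    print(nm,plane(t,x,y,z)[:2])
E
```

```text
jig top [[-0.2, 0.1], [-0.3, -0.0]]
[[ 0.5679 -0.0228]
 [ 0.4166  0.108 ]]
jig side [[0.5, -0.1], [-0.5, -0.1], [1.0, -0.4], [-0.3, -0.4]]
[[ 0.5698 -0.0221]
 [ 0.4179  0.1068]
 [ 0.5373  0.2421]
 [ 0.6854  0.1135]]
y yaw-90 0.8579276853761 0.19995394139834952
y yaw-90 0.8670176020339033 0.19921755114751924
0.8646746911427317 0.17824273331589263 0.84762712966668 [0.5526 0.1101 0.01  ]
car top [[-0.0, 0.2], [-0.4, -0.3], [-0.2, -0.2], [-0.1, -0.2]]
[[ 0.5401 -0.2029]
 [ 0.501  -0.262 ]
 [ 0.4171 -0.2067]
 [ 0.4557 -0.1477]]
car side [[0.3, -0.2], [0.0, -1.1], [-0.7, 0.4], [0.4, -0.1]]
[[ 0.5413 -0.2036]
 [ 0.5046 -0.2615]
 [ 0.4191 -0.2073]
 [ 0.4577 -0.1492]]
[ 0.4785 -0.2048  0.016 ] 0.9887245444209204 0.9898454827359604 0.0706672877055765 0.10065269280701634
[ 0.4807 -0.2054  0.016 ] 0.9950907590705079 0.9997175965095937 0.06914139777165676 0.10047576391315906
dropper [ 0.6453 -0.1165]
vial [ 0.6429 -0.1981]
wafer [0.6227 0.2238]
leftwall [0.5915 0.4043]
deskfar [0.9679 0.0175]
boxtop [ 0.7653 -0.0393]
```

```bash
python3 -m handwheel '[{"delta_pos":[-10,-40,-25],"yaw":0.15},{"delta_pos":[-18,-70,-50],"yaw":0.3},{"delta_pos":[-26,-100,-75],"yaw":0.45},{"delta_pos":[-36,-130,-95],"yaw":0.6},{"delta_pos":[-46,-150,-114],"yaw":0.75},{"delta_pos":[-46,-150,-114],"yaw":0.9},{"delta_pos":[-46,-150,-114],"yaw":1.05},{"delta_pos":[-46,-150,-114],"yaw":1.2},{"delta_pos":[-46,-150,-114],"yaw":1.35},{"delta_pos":[-46,-150,-114],"yaw":1.5},{"delta_pos":[-46,-150,-114],"yaw":1.65},{"delta_pos":[-46,-150,-114],"yaw":1.8}]'
python3 -c "
from h import *
print(np.round(robot.get_obs()['joint_positions'],4))"
```

```text
time: 1.4
tool_pos: [0.3007, 0.4201, 0.3552]
ee_rot: [-1.571, 0.0, -0.634]
wrist_force: [0.3, -0.5, 0.4]
width: 0.094
[0.8398 0.0327 1.1328 0.     1.9765 1.474 ]
```

```bash
python3 -m handwheel '[{"delta_pos":[0,-50,0],"yaw":0.08},{"delta_pos":[0,-100,0],"yaw":0.08},{"delta_pos":[0,-150,0],"yaw":0.08},{"delta_pos":[0,-200,0],"yaw":0.08},{"delta_pos":[0,-250,0],"yaw":0.08},{"delta_pos":[0,-300,0],"yaw":0.08}]'
python3 -c "
from h import *
print(np.round(robot.get_obs()['joint_positions'],4))"
python3 -m handwheel '[{"delta_pos":[0,-50,0],"yaw":0},{"delta_pos":[0,-100,0],"yaw":0},{"delta_pos":[0,-150,0],"yaw":0},{"delta_pos":[0,-200,0],"yaw":0}]'
python3 -c "
from h import *
print(np.round(robot.get_obs()['joint_positions'],4))"
```

```text
time: 2.0
tool_pos: [0.2885, 0.4022, 0.5943]
ee_rot: [-1.564, 0.002, -0.708]
wrist_force: [0.4, 1.3, -0.5]
width: 0.0943
[0.8322 0.2968 0.283  0.0047 2.5553 1.5442]
time: 2.4
tool_pos: [0.2546, 0.3558, 0.636]
ee_rot: [-1.524, 0.004, -0.708]
wrist_force: [0.0, 1.0, -0.3]
width: 0.0937
[0.8152 0.2127 0.2738 0.0115 2.609  1.5333]
```

The tool begins to tilt outward at the edge of reach. I'll check whether it keeps that tilt and whether it grows.

```bash
python3 -m handwheel '[{"delta_pos":[0,0,0],"yaw":0}]'; python3 -m handwheel '[{"delta_pos":[0,-50,0],"yaw":0},{"delta_pos":[0,-100,0],"yaw":0},{"delta_pos":[0,-150,0],"yaw":0},{"delta_pos":[0,-200,0],"yaw":0},{"delta_pos":[0,-250,0],"yaw":0},{"delta_pos":[0,-300,0],"yaw":0}]'
python3 -c "
from h import *
print(np.round(robot.get_obs()['joint_positions'],4))"
```

```text
time: 2.5
tool_pos: [0.2543, 0.3555, 0.6363]
ee_rot: [-1.524, 0.004, -0.708]
wrist_force: [0.5, 0.5, -0.2]
width: 0.0944
time: 3.1
tool_pos: [0.2231, 0.3118, 0.6668]
ee_rot: [-1.491, 0.003, -0.708]
wrist_force: [0.4, 0.1, 0.1]
width: 0.0941
[0.7935 0.1341 0.2741 0.0189 2.6538 1.5187]
```

```bash
python3 - <<'E'
from h import *
np.set_printoptions(precision=3,suppress=True)
t=load('top0'); s=load('side0')
def tri(a,b):
    o1,d1=ray(t,*a);o2,d2=ray(s,*b)
    A=np.c_[d1,-d2]; k=np.linalg.lstsq(A,o2-o1,rcond=None)[0]
    return o1+d1*k[0],o2+d2*k[1]
print(tri((22,150),(280,28)), tri((10,103),(312,28)))
for z in(-.7,-.8,-.9): print(plane(t,150,100,z),plane(t,133,400,z))
snap('side','side1.png');snap('top','top1.png')
E
```

```text
(array([0.649, 0.633, 0.303]), array([0.656, 0.632, 0.305])) (array([0.763, 0.678, 0.289]), array([0.766, 0.677, 0.29 ]))
[ 1.151  0.655 -0.7  ] [-0.086  0.661 -0.7  ]
[ 1.19   0.685 -0.8  ] [-0.107  0.691 -0.8  ]
[ 1.229  0.715 -0.9  ] [-0.128  0.721 -0.9  ]
```

View pics/top1.png

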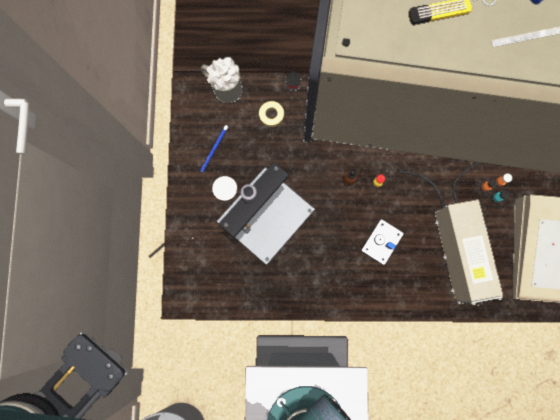

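The wall is at y≈0.68, with the door handle sticking out to y≈0.63. The arm is clear of both. The tilt accumulates, so I'll push outward in small amounts.

```bash
python3 -m handwheel '[{"delta_pos":[0,0,50],"yaw":0},{"delta_pos":[0,0,100],"yaw":0},{"delta_pos":[0,0,150],"yaw":0},{"delta_pos":[0,0,200],"yaw":0},{"delta_pos":[0,0,250],"yaw":0},{"delta_pos":[0,0,300],"yaw":0}]'
python3 -c "
from h import *
print(np.round(robot.get_obs()['joint_positions'],4))"
```

```text
time: 3.8
tool_pos: [0.2733, 0.3574, 0.639]
ee_rot: [-1.478, 0.003, -0.709]
wrist_force: [0.5, 0.0, 0.0]
width: 0.094
[0.7835 0.2081 0.2738 0.0195 2.5676 1.5093]
```

```bash
cat > st.py <<'E'
from h import *
o=robot.get_obs(); print(round(o['time'],1),np.round(o['tool_pos'],3),np.round(o['ee_rot'],3),np.round(o['joint_positions'],3))
E
for i in 1 2 3; do python3 -m handwheel '[{"delta_pos":[0,-50,0],"yaw":0}]' >/dev/null; python3 st.py; done
for i in 1 2 3; do python3 -m handwheel '[{"delta_pos":[0,-40,40],"yaw":0}]' >/dev/null; python3 st.py; done
```

```text
3.9 [0.266 0.347 0.644] [-1.476  0.006 -0.708] [0.775 0.188 0.283 0.027 2.576 1.506]
4.0 [0.25  0.327 0.662] [-1.45   0.006 -0.707] [0.764 0.149 0.276 0.035 2.596 1.503]
4.1 [0.236 0.309 0.676] [-1.426  0.007 -0.707] [0.752 0.114 0.274 0.045 2.61  1.5  ]
4.2 [0.243 0.316 0.678] [-1.399  0.007 -0.707] [0.75  0.114 0.274 0.05  2.582 1.502]
4.3 [0.255 0.328 0.675] [-1.379  0.009 -0.707] [0.747 0.127 0.274 0.055 2.55  1.504]
4.4 [0.265 0.338 0.673] [-1.359  0.01  -0.707] [0.744 0.135 0.275 0.06  2.522 1.505]
```

Single-row calls gain about 0.022 rad each at a fixed azimuth of 0.864, and the jig's yaw is about 0.86. I'll keep going to about 0.8 rad of tilt.

```bash
for i in 1 2 3 4 5 6 7 8 9 10; do python3 -m handwheel '[{"delta_pos":[0,-45,40],"yaw":0}]' >/dev/null; done; python3 st.py; for i in 1 2 3 4 5; do python3 -m handwheel '[{"delta_pos":[0,-40,40],"yaw":0}]' >/dev/null;done; python3 st.py
```

```text
5.4 [0.298 0.361 0.724] [-1.091  0.018 -0.704] [0.685 0.076 0.275 0.136 2.315 1.509]
5.9 [0.301 0.358 0.766] [-0.941  0.021 -0.702] [0.634 0.025 0.275 0.194 2.219 1.51 ]
```

```bash
for i in 1 2 3 4 5 6; do python3 -m handwheel '[{"delta_pos":[0,-35,40],"yaw":-0.004}]' >/dev/null; done; python3 st.py; python3 - <<'E'
from h import *
o=robot.get_obs();print(R.from_euler('xyz',o['ee_rot']).as_matrix().round(4))
E
```

```text
6.5 [0.294 0.346 0.826] [-0.752  0.006 -0.683] [ 0.543 -0.047  0.275  0.295  2.107  1.489]
[[ 0.7754  0.4581  0.4346]
 [-0.6314  0.5689  0.5269]
 [-0.0059 -0.683   0.7304]]
```

```bash
cat >> h.py <<'E'
def delta(target):
    o=robot.get_obs(); M=R.from_euler('xyz',o['ee_rot']).as_matrix()
    return (M.T@(np.array(target)-o['tool_pos'])*1000).round(1)
def axes():
    o=robot.get_obs(); M=R.from_euler('xyz',o['ee_rot']).as_matrix()
    y=M[:,1]; x=M[:,0]
    print('t %.1f'%o['time'],o['tool_pos'].round(4),'yaz %.4f tilt %.4f jaz+90 %.4f jawz %.4f'%(np.arctan2(y[1],y[0]),np.arccos(-y[2]),np.arctan2(x[1],x[0])+np.pi/2,x[2]),'q',o['joint_positions'].round(3),'F',o['wrist_force'].round(1),'w',o['width'].round(4))
E
python3 - <<'E'
from h import *
axes(); print(delta([.36,.22,.72]),delta([.42,.12,.72]))
E
```

```text
Traceback (most recent call last):
  File "h.py", line 21, in axes
    print('t %.1f'%o['time'],o['tool_pos'].round(4),'yaz %.4f tilt %.4f jaz+90 %.4f jawz %.4f'%(np.arctan2(y[1],y[0]),np.arccos(-y[2]),np.arctan2(x[1],x[0])+np.pi/2,x[2]),'q',o['joint_positions'].round(3),'F',o['wrist_force'].round(1),'w',o['width'].round(4))
                                                                                                                                                                                                                                               ^^^^^^^^^^^^^^^^
AttributeError: 'float' object has no attribute 'round'
```

```bash
sed -i "s/o\['width'\].round(4)/round(o['width'],4)/" h.py
python3 - <<'E'
from h import *
axes(); print(delta([.36,.22,.72]),delta([.42,.12,.72]))
E
```

```text
t 6.5 [0.2937 0.346  0.8258] yaz 0.8929 tilt 0.8189 jaz+90 0.8874 jawz -0.0059 q [ 0.543 -0.047  0.275  0.295  2.107  1.489] F [ 0.4  0.1 -0.3] w 0.0941
[ 131.5   31.  -114.9] [ 241.2    1.6 -141.5]
```

```bash
python3 -m handwheel '[{"delta_pos":[20,10,-35],"yaw":0},{"delta_pos":[60,20,-65],"yaw":0},{"delta_pos":[100,30,-90],"yaw":0},{"delta_pos":[140,25,-110],"yaw":0},{"delta_pos":[175,18,-125],"yaw":0},{"delta_pos":[210,8,-135],"yaw":0},{"delta_pos":[241,2,-141],"yaw":0},{"delta_pos":[241,2,-141],"yaw":0}]' >/dev/null
python3 - <<'E'
from h import *
axes(); print(delta([.42,.12,.82]), delta([.47,.12,.82]))
E
```

```text
t 7.3 [0.4247 0.1158 0.7164] yaz 0.8927 tilt 0.8154 jaz+90 0.8793 jawz -0.0143 q [-0.51  -0.193  0.771  0.984  2.103  0.915] F [-0.1 -0.7 -0.1] w 0.0941
[ -7.8 -70.8  75.5] [ 30.8 -48.   97.8]
```

```bash
for i in 1 2 3 4; do python3 -m handwheel '[{"delta_pos":[14,-22,44],"yaw":0}]' >/dev/null;python3 -c "
from h import *
axes()";done
```

```text
t 7.4 [0.4392 0.1197 0.7512] yaz 0.9115 tilt 0.8104 jaz+90 0.8824 jawz -0.0306 q [-0.472 -0.08   0.572  1.012  2.145  1.026] F [ 2.6 -0.9  1.8] w 0.0941
t 7.5 [0.451  0.1248 0.7917] yaz 0.8945 tilt 0.8226 jaz+90 0.8853 jawz -0.0100 q [-0.445  0.043  0.329  1.056  2.181  1.139] F [-0.4 -0.2  2. ] w 0.0941
t 7.6 [0.4602 0.1301 0.8052] yaz 0.8827 tilt 0.8504 jaz+90 0.8815 jawz -0.0013 q [-0.434  0.072  0.274  1.067  2.161  1.167] F [-2.   2.5  6.5] w 0.0938
t 7.7 [0.4687 0.1325 0.8116] yaz 0.8698 tilt 0.8784 jaz+90 0.8713 jawz 0.0018 q [-0.433  0.072  0.278  1.065  2.129  1.168] F [0.9 0.2 0.3] w 0.0941
```

```bash
python3 -m handwheel '[{"delta_pos":[8,-15,28],"yaw":0}]' >/dev/null;python3 -m handwheel '[{"delta_pos":[0,0,0],"yaw":0},{"delta_pos":[0,0,0],"yaw":0}]' >/dev/null;python3 -c "
from h import *
axes()"
```

```text
t 8.0 [0.4662 0.1358 0.8209] yaz 0.8529 tilt 0.8994 jaz+90 0.8656 jawz 0.0160 q [-0.437  0.063  0.274  1.071  2.112  1.17 ] F [ 0.7 -0.2 -0. ] w 0.0939
```

```bash
python3 -m handwheel '[{"delta_pos":[0,0,0],"yaw":0.014}]' >/dev/null; python3 - <<'E'
from h import *
np.set_printoptions(precision=3,suppress=True)
axes()
t=load('top0')
a=cv2.resize(t['image'][190:315,360:520,::-1],None,fx=5,fy=4.8,interpolation=cv2.INTER_CUBIC); cv2.imwrite('pics/t_box.png',a)
s=load('side0')
a=cv2.resize(s['image'][350:420,120:360,::-1],None,fx=3.3,fy=3.3,interpolation=cv2.INTER_CUBIC); cv2.imwrite('pics/s_box.png',a)
def tri(a,b):
    o1,d1=ray(t,*a);o2,d2=ray(s,*b)
    A=np.c_[d1,-d2]; k=np.linalg.lstsq(A,o2-o1,rcond=None)[0]
    return o1+d1*k[0],o2+d2*k[1]
# blue handle centroid
for S in(t,s):
    hsv=cv2.cvtColor(S['image'],cv2.COLOR_RGB2HSV); m=cv2.inRange(hsv,(100,120,60),(125,255,255))
    n,l,st,c=cv2.connectedComponentsWithStats(m)
    for i in range(1,n):
        if st[i,4]>15: print(st[i],c[i])
E
```

```text
t 8.1 [0.467 0.135 0.821] yaz 0.8530 tilt 0.8991 jaz+90 0.8558 jawz 0.0036 q [-0.437  0.064  0.274  1.071  2.112  1.185] F [-0.2 -0.6 -0.4] w 0.0939
[532   0   9   3  21] [536.     0.81]
[200 130  26  42 172] [212.727 150.047]
[387 242   9   7  39] [390.641 245.231]
[316 170  36   9 110] [333.618 174.409]
[240 317  11  19 150] [245.687 325.753]
```

View pics/t_box.png

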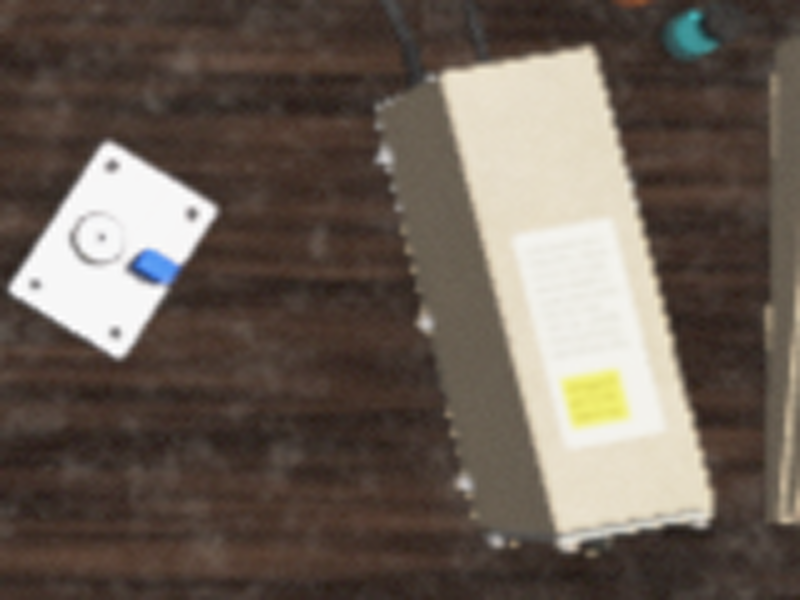

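View pics/s_box.png

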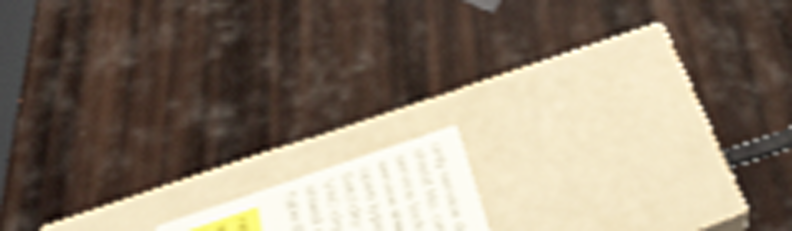

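```bash
python3 - <<'E'
from h import *
np.set_printoptions(precision=3,suppress=True)
t=load('top0');s=load('side0')
def tri(a,b):
    o1,d1=ray(t,*a);o2,d2=ray(s,*b)
    A=np.c_[d1,-d2]; k=np.linalg.lstsq(A,o2-o1,rcond=None)[0]
    return o1+d1*k[0],o2+d2*k[1]
print(tri((447.5,206),(320,356.5)))
print(plane(t,436,212,0.0),plane(t,455,298,0))
# handle top-face centre guesses: expected projection
c=np.array([.4796,-.2051]);ex=np.array([np.cos(.992),np.sin(.992)]);ey=np.array([-ex[1],ex[0]])
for S,bb in((t,(387,242,9,7)),(s,(240,317,11,19))):
    P=[[*(c+ex*a+ey*b),z] for a in(-.031,-.011) for b in(-.007,.007) for z in(.016,.047)]
    q=proj(S,P); print(q.min(0),q.max(0),bb)
E
```

```text
(array([ 0.558, -0.351,  0.124]), array([ 0.563, -0.351,  0.125]))
[ 0.562 -0.357  0.   ] [ 0.33  -0.398  0.   ]
[384.406 240.056] [395.832 249.581] (387, 242, 9, 7)
[238.192 314.463] [252.201 337.414] (240, 317, 11, 19)
```

```bash
python3 - <<'E'
from h import *
print(delta([.4542,-.1961,.6]),delta([.4542,-.1961,.15]),delta([.4542,-.1961,.0282]))
E
```

```text
[ 207.   -64.7 -334.1] [ 205.4  215.4 -686.4] [ 205.   291.1 -781.7]
```

```bash
python3 -m handwheel '[{"delta_pos":[23,-7,-37],"yaw":0},{"delta_pos":[46,-14,-74],"yaw":0},{"delta_pos":[69,-21,-111],"yaw":0},{"delta_pos":[92,-29,-148],"yaw":0},{"delta_pos":[115,-36,-186],"yaw":0},{"delta_pos":[138,-43,-223],"yaw":0},{"delta_pos":[161,-50,-260],"yaw":0},{"delta_pos":[184,-57,-297],"yaw":0},{"delta_pos":[207,-65,-334],"yaw":0},{"delta_pos":[207,-65,-334],"yaw":0},{"delta_pos":[207,-65,-334],"yaw":0}]' >/dev/null; python3 - <<'E'
from h import *
axes()
print(delta([.4542,-.1961,.15]))
E
```

```text
t 9.2 [ 0.4552 -0.1974  0.5986] yaz 0.8556 tilt 0.9001 jaz+90 0.8551 jawz -0.0007 q [-1.09   0.054  0.882  1.146  2.214  0.361] F [ 0.2 -0.3  0.6] w 0.0942
[  -1.3  279.1 -351.2]
```

```bash
python3 -m handwheel '[{"delta_pos":[0,28,-35],"yaw":0},{"delta_pos":[0,56,-70],"yaw":0},{"delta_pos":[0,84,-105],"yaw":0},{"delta_pos":[0,112,-141],"yaw":0},{"delta_pos":[0,140,-176],"yaw":0},{"delta_pos":[0,168,-211],"yaw":0},{"delta_pos":[0,196,-246],"yaw":0},{"delta_pos":[0,224,-281],"yaw":0},{"delta_pos":[-1,251,-316],"yaw":0},{"delta_pos":[-1,279,-351],"yaw":0},{"delta_pos":[-1,279,-351],"yaw":0}]' >/dev/null; python3 - <<'E'
from h import *
axes()
print(delta([.4542,-.1961,.0282]))
snap('side','side2.png');snap('top','top2.png')
E
```

```text
t 10.3 [ 0.4538 -0.1938  0.1477] yaz 0.8619 tilt 0.9001 jaz+90 0.8572 jawz -0.0059 q [-1.088  0.07   1.78   0.821  1.678 -0.448] F [ 0.5  1.3 -0.3] w 0.0943
[  2.5  73.1 -94.6]
```

View pics/side2.png

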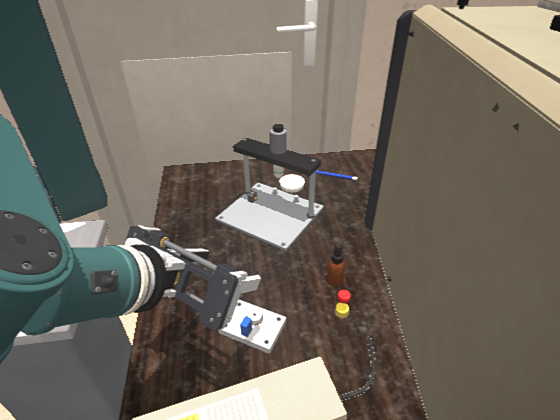

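View pics/top2.png

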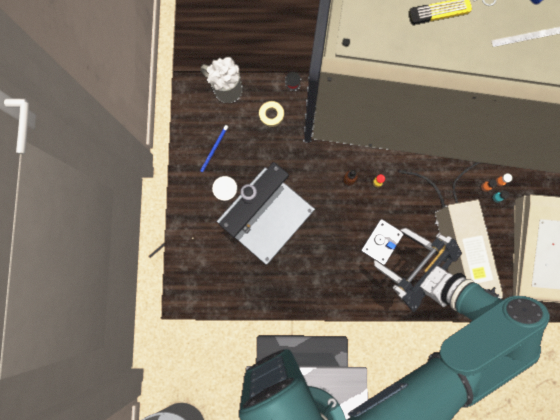

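The gripper sits above and behind the carrier, clear of the box. I'll descend in two stages.

```bash
python3 -m handwheel '[{"delta_pos":[1,18,-24],"yaw":0},{"delta_pos":[1,37,-47],"yaw":0},{"delta_pos":[1,46,-60],"yaw":0},{"delta_pos":[1,46,-60],"yaw":0},{"delta_pos":[1,46,-60],"yaw":0}]' >/dev/null; python3 - <<'E'
from h import *
axes()
print(delta([.4542,-.1961,.0282]))
for n in('side','top'):
    s=snap(n,n+'3.png')['image'][:,:,::-1]
    a=s[200:400,100:350] if n=='side' else s[170:330,330:530]
    cv2.imwrite('pics/c3'+n+'.png',cv2.resize(a,None,fx=3,fy=3,interpolation=cv2.INTER_CUBIC))
E
```

```text
t 10.9 [ 0.4559 -0.1996  0.0775] yaz 0.8516 tilt 0.8987 jaz+90 0.8560 jawz 0.0055 q [-1.091  0.167  1.833  0.817  1.57  -0.567] F [-0.1 -0.1 -0.3] w 0.0936
[ -3.8  31.9 -37.6]
```

View pics/c3side.png

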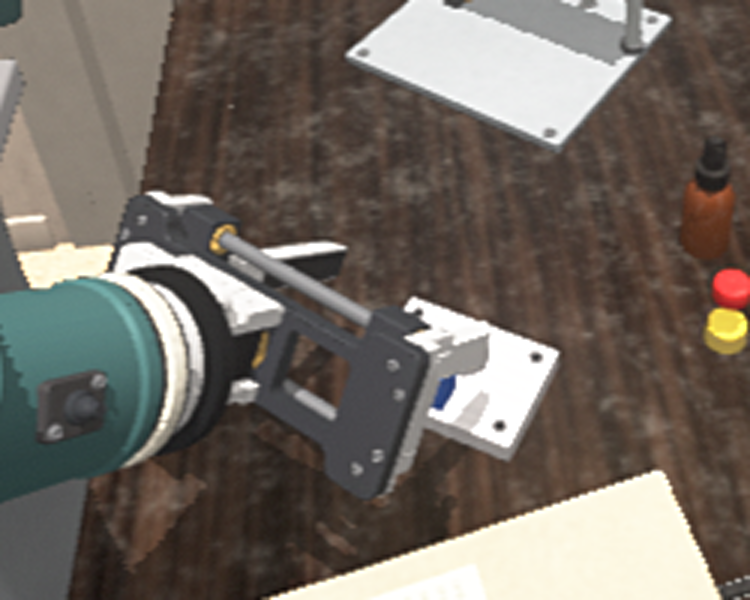

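View pics/c3top.png

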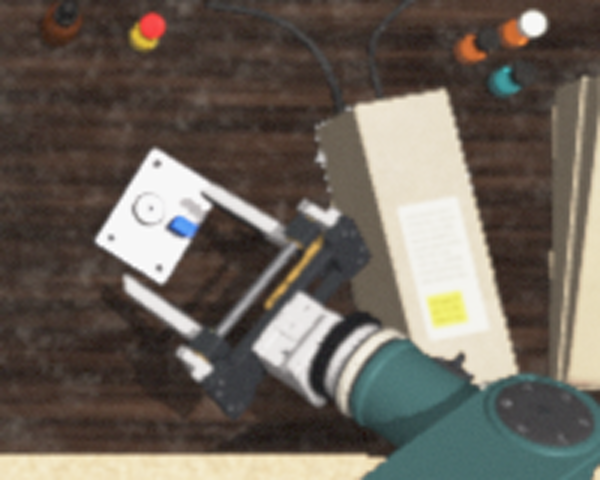

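```bash
python3 - <<'E'
from h import *
t=load('top3')
for z in(.1,.12,.14,.16):
    for p in((368,255),(345,210),(300,205)):
        w=plane(t,330+p[0]/3,170+p[1]/3,z); print(z,p,w.round(3),'face y',round(-.351-(.562-w[0])*.19,3))
E
```

```text
0.1 (368, 255) [ 0.438 -0.366  0.1  ] face y -0.375
0.1 (345, 210) [ 0.475 -0.348  0.1  ] face y -0.367
0.1 (300, 205) [ 0.479 -0.311  0.1  ] face y -0.367
0.12 (368, 255) [ 0.436 -0.359  0.12 ] face y -0.375
0.12 (345, 210) [ 0.473 -0.342  0.12 ] face y -0.368
0.12 (300, 205) [ 0.477 -0.305  0.12 ] face y -0.367
0.14 (368, 255) [ 0.435 -0.353  0.14 ] face y -0.375
0.14 (345, 210) [ 0.471 -0.336  0.14 ] face y -0.368
0.14 (300, 205) [ 0.475 -0.3    0.14 ] face y -0.367
0.16 (368, 255) [ 0.434 -0.347  0.16 ] face y -0.375
0.16 (345, 210) [ 0.47 -0.33  0.16] face y -0.369
0.16 (300, 205) [ 0.473 -0.294  0.16 ] face y -0.368
```

```bash
python3 -m handwheel '[{"delta_pos":[-3,10,-12],"yaw":0},{"delta_pos":[-4,20,-24],"yaw":0},{"delta_pos":[-4,28,-33],"yaw":0},{"delta_pos":[-4,32,-38],"yaw":0},{"delta_pos":[-4,32,-38],"yaw":0},{"delta_pos":[-4,32,-38],"yaw":0}]' ; python3 - <<'E'
from h import *
axes()
for n in('side','top'):
    s=snap(n,n+'4.png')['image'][:,:,::-1]
    a=s[240:370,180:330] if n=='side' else s[200:300,350:470]
    cv2.imwrite('pics/c4'+n+'.png',cv2.resize(a,None,fx=5,fy=4.5,interpolation=cv2.INTER_CUBIC))
E
```

```text
time: 11.6
tool_pos: [0.4529, -0.1947, 0.0254]
ee_rot: [-0.671, -0.001, -0.715]
wrist_force: [0.9, -0.8, 0.3]
width: 0.0941
t 11.6 [ 0.4529 -0.1947  0.0254] yaz 0.8551 tilt 0.8993 jaz+90 0.8561 jawz 0.0012 q [-1.091  0.241  1.875  0.819  1.494 -0.648] F [ 0.9 -0.8  0.3] w 0.0941
```

View pics/c4side.png

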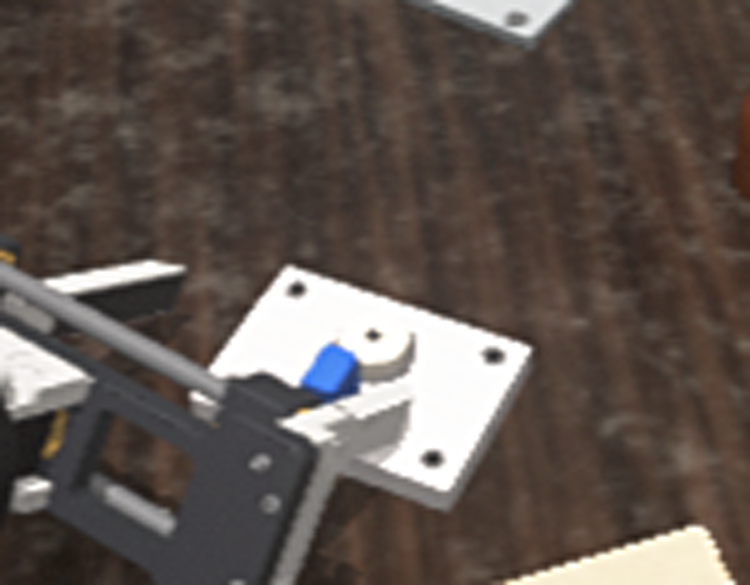

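View pics/c4top.png

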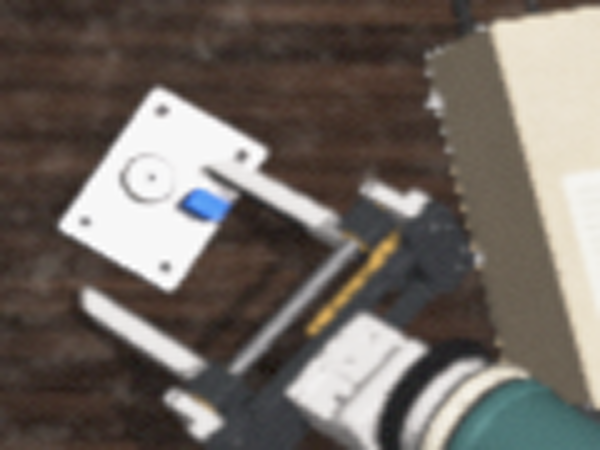

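```bash
python3 -m handwheel '[{"delta_pos":[0,-1,2],"yaw":0},{"delta_pos":[0,-1,2],"yaw":0},{"delta_pos":[0,-1,2],"yaw":0},{"delta_pos":[0,-1,2],"yaw":0}]' 110;  python3 -m handwheel '[{"delta_pos":[0,0,0],"yaw":0},{"delta_pos":[0,0,0],"yaw":0},{"delta_pos":[0,0,0],"yaw":0},{"delta_pos":[0,0,0],"yaw":0},{"delta_pos":[0,0,0],"yaw":0},{"delta_pos":[0,0,0],"yaw":0},{"delta_pos":[0,0,0],"yaw":0},{"delta_pos":[0,0,0],"yaw":0}]' 255; python3 - <<'E'
from h import *
axes()
for n in('side','top'):
    s=snap(n,n+'5.png')['image'][:,:,::-1]
    a=s[240:370,180:330] if n=='side' else s[200:300,350:470]
    cv2.imwrite('pics/c5'+n+'.png',cv2.resize(a,None,fx=5,fy=4.5,interpolation=cv2.INTER_CUBIC))
E
```

```text
time: 12.1
tool_pos: [0.4537, -0.1953, 0.0282]
ee_rot: [-0.673, -0.004, -0.716]
wrist_force: [0.8, -1.8, 0.5]
width: 0.0655
time: 12.9
tool_pos: [0.4532, -0.1941, 0.0283]
ee_rot: [-0.671, -0.002, -0.714]
wrist_force: [1.4, -1.5, 4.8]
width: 0.0138
t 12.9 [ 0.4532 -0.1941  0.0283] yaz 0.8553 tilt 0.9000 jaz+90 0.8566 jawz 0.0017 q [-1.09   0.236  1.874  0.82   1.498 -0.644] F [ 1.4 -1.5  4.8] w 0.0138
```

View pics/c5side.png

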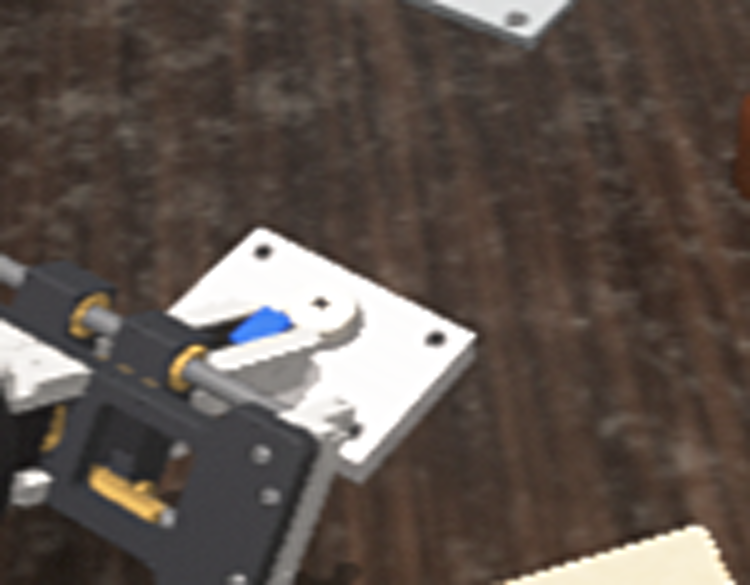

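View pics/c5top.png

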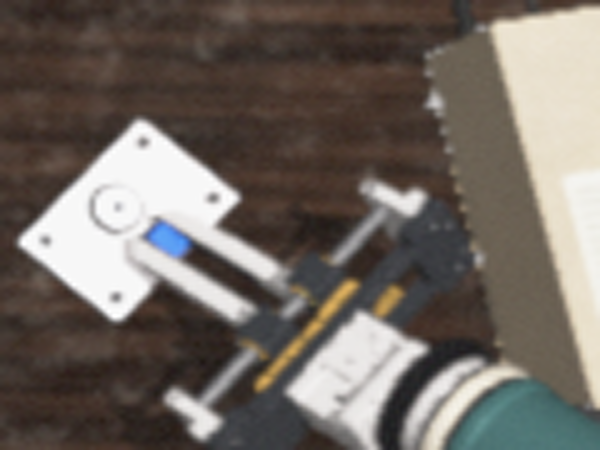

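Gripped: the width is 13.8 mm and the plate has turned into line with the jaws. I'll measure the carrier relative to the TCP, then lift a little.

```bash
cat >> h.py <<'E'
def sub(S,pts,w=2):
    g=cv2.cvtColor(S['image'],cv2.COLOR_RGB2GRAY)
    p=np.array(pts,np.float32).reshape(-1,1,2); return cv2.cornerSubPix(g,p.copy(),(w,w),(-1,-1),(3,30,.01)).reshape(-1,2)
E
python3 - <<'E'
from h import *
np.set_printoptions(precision=4,suppress=True)
t=load('top5'); q=sub(t,[(350+(x+.5)/5-.5,200+(y+.5)/4.5-.5) for x,y in((140,118),(240,197),(118,322),(18,242))])
P=np.array([plane(t,u,v,.016) for u,v in q]); m=P.mean(0); ex=(P[0]+P[3]-P[1]-P[2])/2; ey=(P[2]+P[3]-P[0]-P[1])/2
print(P,m,np.arctan2(ex[1],ex[0]),np.arctan2(ey[1],ey[0])-np.pi/2,np.linalg.norm(ex),np.linalg.norm(ey))
y=.858;d=np.array([.4532,-.1945])-m[:2]
print('tcp in carrier',d@[np.cos(y),np.sin(y)],d@[-np.sin(y),np.cos(y)])
E
python3 -m handwheel '[{"delta_pos":[0,-3,4],"yaw":0},{"delta_pos":[0,-9,12],"yaw":0},{"delta_pos":[0,-16,20],"yaw":0},{"delta_pos":[0,-25,31],"yaw":0},{"delta_pos":[0,-25,31],"yaw":0},{"delta_pos":[0,-25,31],"yaw":0}]'; python3 - <<'E'
from h import *
axes()
for n in('side','top'):
    s=snap(n,n+'6.png')['image'][:,:,::-1]
    a=s[210:340,150:300] if n=='side' else s[200:300,350:470]
    cv2.imwrite('pics/c6'+n+'.png',cv2.resize(a,None,fx=5,fy=4.5,interpolation=cv2.INTER_CUBIC))
E
```

```text
[[ 0.5207 -0.1928  0.016 ]
 [ 0.4734 -0.2463  0.016 ]
 [ 0.3987 -0.1784  0.016 ]
 [ 0.4458 -0.1255  0.016 ]] [ 0.4597 -0.1857  0.016 ] 0.8441036732730556 0.8356775472175602 0.07112340779637052 0.10084772873669075
tcp in carrier -0.010849655321958314 -0.0008374455660299044
time: 13.6
tool_pos: [0.4528, -0.195, 0.0679]
ee_rot: [-0.673, -0.003, -0.715]
wrist_force: [-0.8, 0.3, -5.2]
width: 0.0139
t 13.6 [ 0.4528 -0.195   0.0679] yaz 0.8538 tilt 0.8973 jaz+90 0.8563 jawz 0.0031 q [-1.091  0.17   1.851  0.815  1.556 -0.581] F [-0.8  0.3 -5.2] w 0.0139
```

View pics/c6side.png

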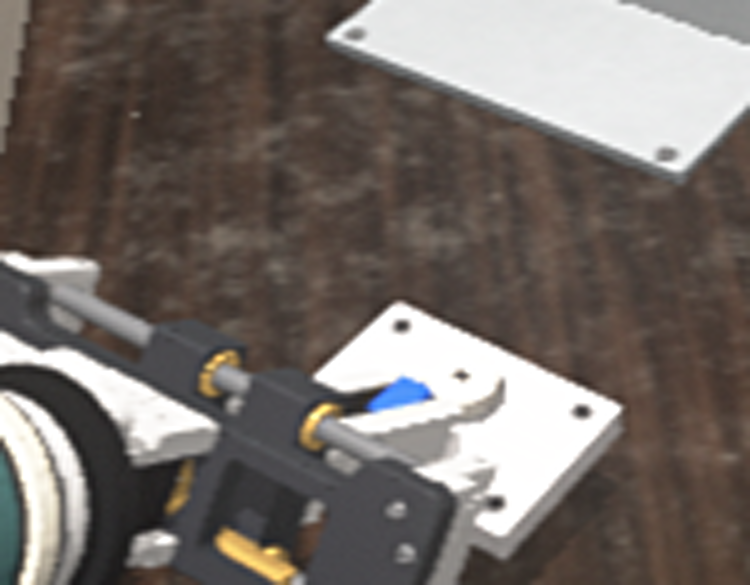

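View pics/c6top.png

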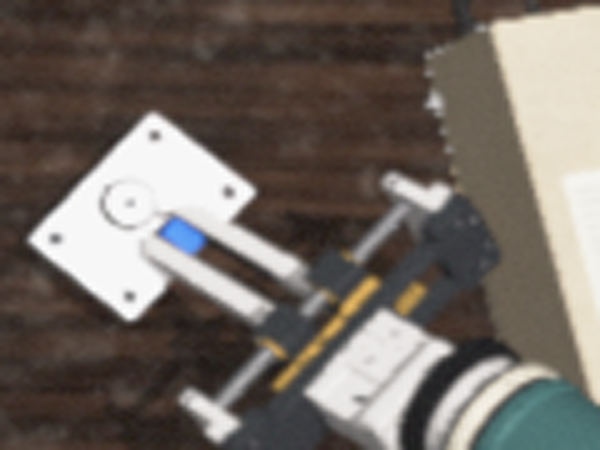

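```bash
python3 - <<'E'
from h import *
np.set_printoptions(precision=4,suppress=True)
t=load('top6');s=load('side6')
T=sub(t,[(350+(x+.5)/5-.5,200+(y+.5)/4.5-.5) for x,y in((152,112),(30,240),(255,192))])
S=sub(s,[(150+(x+.5)/5-.5,210+(y+.5)/4.5-.5) for x,y in((622,408),(400,302),(498,545))])
for a,b in zip(T,S):
    o1,d1=ray(t,*a);o2,d2=ray(s,*b); k=np.linalg.lstsq(np.c_[d1,-d2],o2-o1,rcond=None)[0]
    print(o1+d1*k[0],o2+d2*k[1])
E
```

```text
[ 0.5203 -0.1933  0.0534] [ 0.5219 -0.1932  0.0536]
[ 0.4449 -0.1267  0.0535] [ 0.4468 -0.1264  0.0536]
[ 0.4731 -0.2463  0.055 ] [ 0.475  -0.2461  0.0551]
```

```bash
python3 - <<'E'
from h import *
for p in([.47,-.12,.12],[.485,-.05,.12],[.5090,.0534,.12]): print(delta(p))
E
```

```text
[-35.5  20.   83.4]
[-70.1  69.  122.5]
[-119.7  142.4  181. ]
```

```bash
python3 -m handwheel '[{"delta_pos":[-6,0,20],"yaw":0},{"delta_pos":[-15,6,44],"yaw":0},{"delta_pos":[-25,13,66],"yaw":0},{"delta_pos":[-36,22,84],"yaw":0},{"delta_pos":[-48,38,97],"yaw":0},{"delta_pos":[-60,54,110],"yaw":0},{"delta_pos":[-72,72,124],"yaw":0},{"delta_pos":[-86,92,141],"yaw":0},{"delta_pos":[-100,114,158],"yaw":0},{"delta_pos":[-113,133,174],"yaw":0},{"delta_pos":[-120,142,181],"yaw":0},{"delta_pos":[-120,142,181],"yaw":0}]'; python3 - <<'E'
from h import *
axes()
for n in('side','top'):
    s=snap(n,n+'7.png')['image'][:,:,::-1]
    a=s[120:280,150:350] if n=='side' else s[150:300,190:390]
    cv2.imwrite('pics/c7'+n+'.png',cv2.resize(a,None,fx=4,fy=4,interpolation=cv2.INTER_CUBIC))
E
```

```text
time: 14.9
tool_pos: [0.5071, 0.0559, 0.1194]
ee_rot: [-0.673, 0.001, -0.71]
wrist_force: [-0.4, -0.5, -3.9]
width: 0.0136
t 14.9 [0.5071 0.0559 0.1194] yaz 0.8617 tilt 0.8982 jaz+90 0.8606 jawz -0.0013 q [-0.591 -0.187  2.085  0.946  1.279 -0.189] F [-0.4 -0.5 -3.9] w 0.0136
```

View pics/c7side.png

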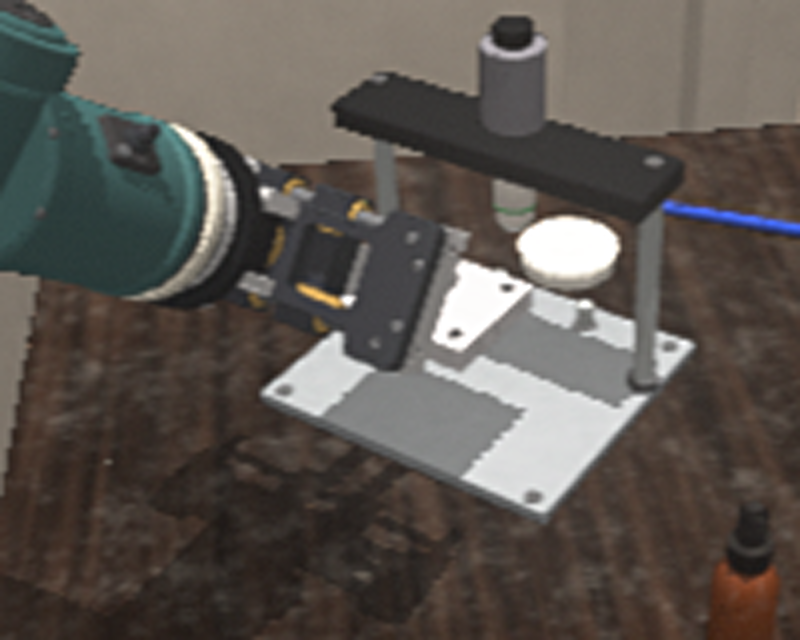

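View pics/c7top.png

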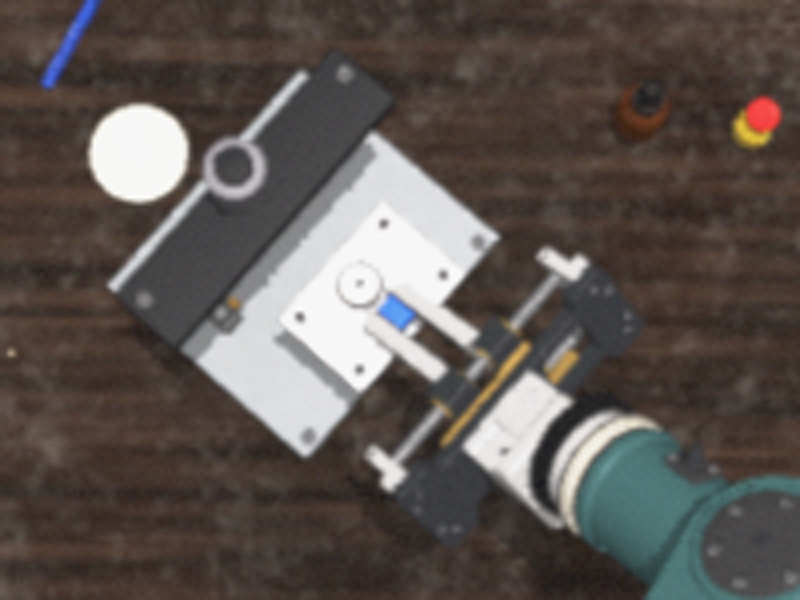

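The carrier is held level above the open half of the jig, lined up with it and clear of the bridge. Next I'll move down and in, staying a few mm above the jig.

```bash
python3 - <<'E'
from h import *
for p in([.5090,.0534,.075],[.535,.0836,.0463],[.535,.0836,.0383]): print(delta(p))
E
```

```text
[  0.7  28.3 -34.8]
[  0.6  77.3 -32.4]
[  0.6  82.3 -38.6]
```

```bash
python3 -m handwheel '[{"delta_pos":[1,10,-12],"yaw":0},{"delta_pos":[1,20,-24],"yaw":0},{"delta_pos":[1,30,-34],"yaw":0},{"delta_pos":[1,46,-34],"yaw":0},{"delta_pos":[1,62,-33],"yaw":0},{"delta_pos":[1,77,-32],"yaw":0},{"delta_pos":[1,77,-32],"yaw":0},{"delta_pos":[1,77,-32],"yaw":0}]'; python3 - <<'E'
from h import *
axes()
print(delta([.535,.0836,.0383]))
for n in('side','top'):
    s=snap(n,n+'8.png')['image'][:,:,::-1]
    a=s[150:260,200:340] if n=='side' else s[150:280,200:340]
    cv2.imwrite('pics/c8'+n+'.png',cv2.resize(a,None,fx=5,fy=4.6,interpolation=cv2.INTER_CUBIC))
E
```

```text
time: 15.8
tool_pos: [0.5361, 0.0822, 0.0473]
ee_rot: [-0.672, -0.001, -0.715]
wrist_force: [1.1, 0.1, -4.1]
width: 0.0132
t 15.8 [0.5361 0.0822 0.0473] yaz 0.8547 tilt 0.8984 jaz+90 0.8554 jawz 0.0009 q [-0.488 -0.024  2.115  1.035  1.089 -0.307] F [ 1.1  0.1 -4.1] w 0.0132
[-1.8  5.9 -6.8]
```

View pics/c8side.png

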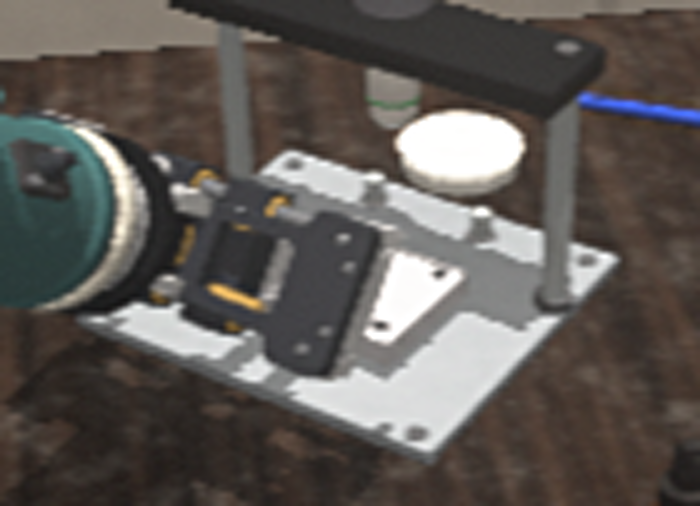

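View pics/c8top.png

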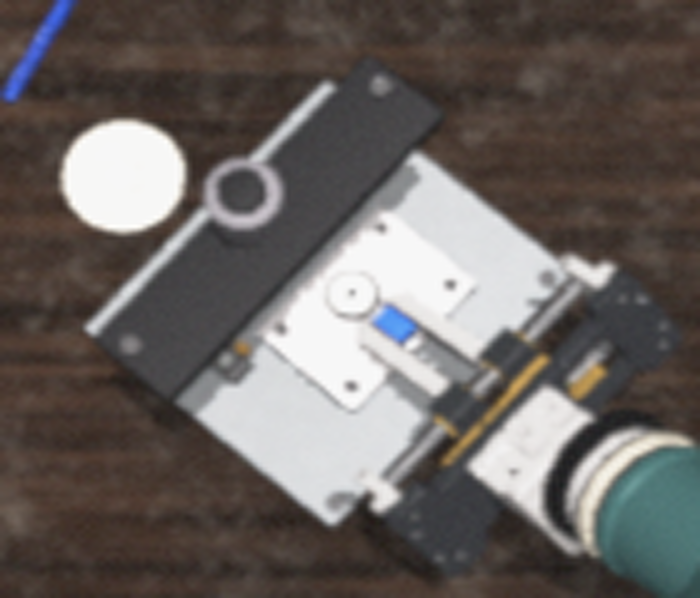

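```bash
python3 -m handwheel '[{"delta_pos":[0,1.5,-2],"yaw":0},{"delta_pos":[0,3,-4],"yaw":0},{"delta_pos":[0,4,-5],"yaw":0},{"delta_pos":[0,4,-5],"yaw":0}]' | sed -n '2p;4p'; for i in 1 2 3; do python3 -m handwheel '[{"delta_pos":[0,0.6,-0.8],"yaw":0},{"delta_pos":[0,0.6,-0.8],"yaw":0}]'| sed -n '2p;4p';done
```

```text
tool_pos: [0.536, 0.0829, 0.041]
wrist_force: [-0.5, 0.3, -4.9]
tool_pos: [0.5361, 0.0829, 0.0402]
wrist_force: [-0.2, 0.1, -4.3]
tool_pos: [0.5363, 0.0829, 0.0394]
wrist_force: [-0.1, -1.3, -4.1]
tool_pos: [0.5366, 0.0829, 0.0391]
wrist_force: [-0.7, 0.4, -1.3]
```

```bash
for i in 1 2; do python3 -m handwheel '[{"delta_pos":[0,0.5,-0.6],"yaw":0},{"delta_pos":[0,0.5,-0.6],"yaw":0}]'| sed -n '2p;4p';done
```

```text
tool_pos: [0.5368, 0.083, 0.0388]
wrist_force: [-2.4, -0.3, 3.1]
tool_pos: [0.5371, 0.0829, 0.0385]
wrist_force: [-4.1, -1.0, 5.7]
```

Touched down. I'll release and re-grip so the plate settles flat and unstressed.

```bash
python3 -m handwheel '[{"delta_pos":[0,-0.5,0.6],"yaw":0},{"delta_pos":[0,-0.5,0.6],"yaw":0},{"delta_pos":[0,-0.5,0.6],"yaw":0}]' 180;  python3 -m handwheel '[{"delta_pos":[0,0,0],"yaw":0},{"delta_pos":[0,0,0],"yaw":0},{"delta_pos":[0,0,0],"yaw":0},{"delta_pos":[0,0,0],"yaw":0},{"delta_pos":[0,0,0],"yaw":0}]' 255; python3 - <<'E'
from h import *
np.set_printoptions(precision=4,suppress=True)
axes()
for n in('side','top'):
    s=snap(n,n+'9.png')['image'][:,:,::-1]
    a=s[150:260,200:340] if n=='side' else s[150:280,200:340]
    cv2.imwrite('pics/c9'+n+'.png',cv2.resize(a,None,fx=5,fy=4.6,interpolation=cv2.INTER_CUBIC))
E
```

```text
time: 17.6
tool_pos: [0.5362, 0.0828, 0.0373]
ee_rot: [-0.672, -0.002, -0.715]
wrist_force: [0.5, 0.3, 1.0]
width: 0.0273
time: 18.1
tool_pos: [0.5362, 0.0827, 0.0373]
ee_rot: [-0.672, -0.002, -0.715]
wrist_force: [1.5, 0.3, -1.9]
width: 0.0138
t 18.1 [0.5362 0.0827 0.0373] yaz 0.8543 tilt 0.8985 jaz+90 0.8557 jawz 0.0018 q [-0.486 -0.004  2.122  1.048  1.074 -0.333] F [ 1.5  0.3 -1.9] w 0.0138
```

View pics/c9top.png

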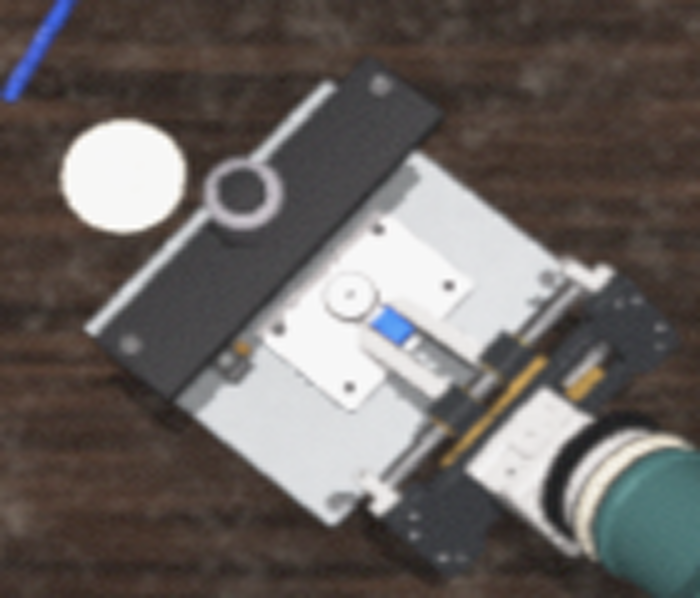

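View pics/c9side.png

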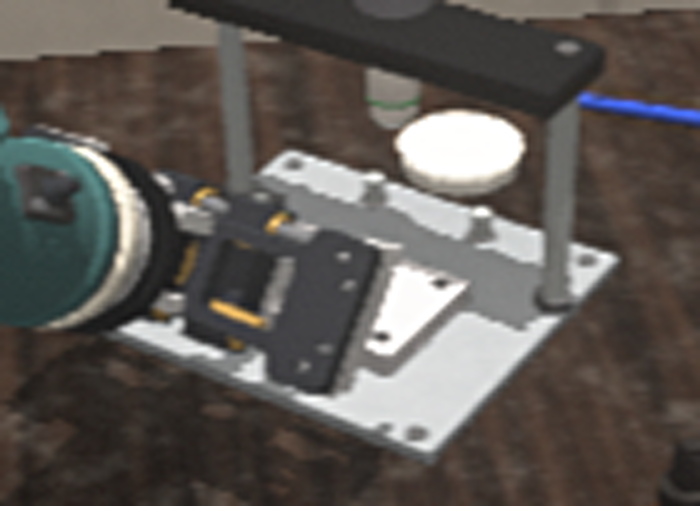

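```bash
python3 -m handwheel '[{"delta_pos":[0,4,3.1],"yaw":0},{"delta_pos":[0,8,6.2],"yaw":0},{"delta_pos":[0,12,9.4],"yaw":0},{"delta_pos":[0,16,12.6],"yaw":0},{"delta_pos":[0,20,15.8],"yaw":0},{"delta_pos":[0,23.5,18.6],"yaw":0},{"delta_pos":[0,23.5,18.6],"yaw":0}]'; python3 -c "
from h import *
axes()"
```

```text
time: 18.9
tool_pos: [0.5559, 0.1063, 0.0373]
ee_rot: [-0.672, -0.001, -0.714]
wrist_force: [1.5, 1.0, -1.7]
width: 0.0138
t 18.9 [0.5559 0.1063 0.0373] yaz 0.8558 tilt 0.8990 jaz+90 0.8570 jawz 0.0014 q [-0.408  0.024  2.094  1.07   1.017 -0.296] F [ 1.5  1.  -1.7] w 0.0138
```

```bash
python3 -m handwheel '[{"delta_pos":[0,3,2.3],"yaw":0},{"delta_pos":[0,6,4.7],"yaw":0},{"delta_pos":[0,9,7.1],"yaw":0},{"delta_pos":[0,11,8.7],"yaw":0},{"delta_pos":[0,11,8.7],"yaw":0}]'; python3 - <<'E'
from h import *
axes()
for n in('side','top'):
    s=snap(n,n+'10.png')['image'][:,:,::-1]
    a=s[150:260,200:340] if n=='side' else s[150:280,200:340]
    cv2.imwrite('pics/c10'+n+'.png',cv2.resize(a,None,fx=5,fy=4.6,interpolation=cv2.INTER_CUBIC))
E
```

```text
time: 19.4
tool_pos: [0.5651, 0.1164, 0.0373]
ee_rot: [-0.672, -0.002, -0.715]
wrist_force: [1.2, 0.4, -2.5]
width: 0.0135
t 19.4 [0.5651 0.1164 0.0373] yaz 0.8549 tilt 0.8989 jaz+90 0.8563 jawz 0.0017 q [-0.375  0.037  2.08   1.078  0.992 -0.279] F [ 1.2  0.4 -2.5] w 0.0135
```

View pics/c10top.png

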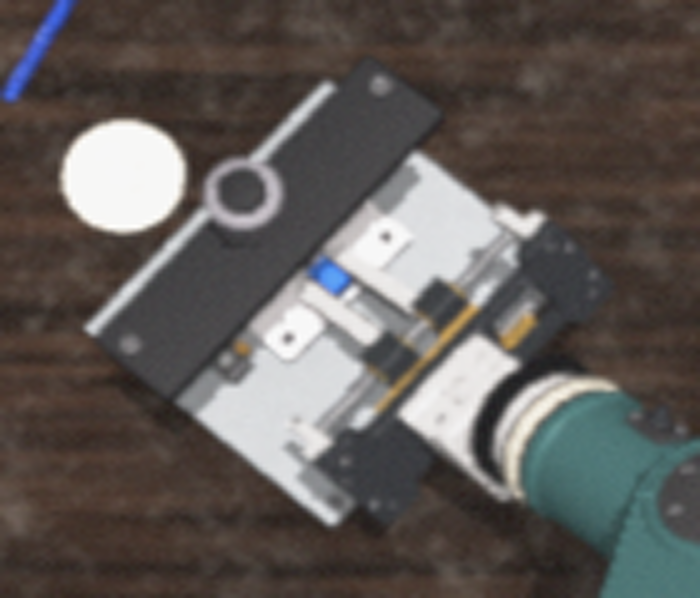

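View pics/c10side.png

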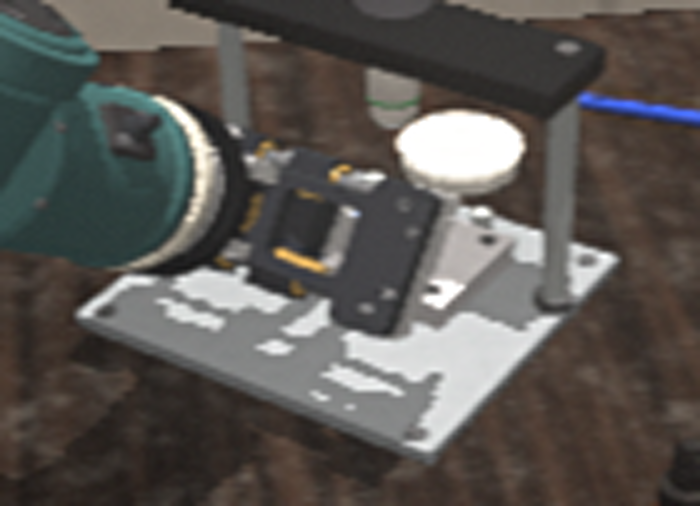

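```bash
cat > f.py <<'E'
from h import *
o=robot.get_obs(); a=.858; e=np.array([np.cos(a),np.sin(a)]);n=np.array([-e[1],e[0]]); d=o['tool_pos'][:2]-[.5509,.1108]; F=o['wrist_force']
print('t %.1f jigx %.1f jigy %.1f z %.1f Fx %.1f Fy %.1f Fz %.1f'%(o['time'],d@e*1e3,d@n*1e3,o['tool_pos'][2]*1e3,F[:2]@e,F[:2]@n,F[2]),'Mz %.2f'%o['wrist_torque'][2])
E
python3 f.py; for i in 1 2 3; do python3 -m handwheel '[{"delta_pos":[0,1.2,0.93],"yaw":0},{"delta_pos":[0,1.2,0.93],"yaw":0}]' >/dev/null; python3 f.py; done
```

```text
t 19.5 jigx 13.4 jigy -7.0 z 37.3 Fx 0.5 Fy -0.2 Fz -0.9 Mz -0.08
t 19.7 jigx 14.8 jigy -7.1 z 37.3 Fx 1.0 Fy -0.4 Fz -2.2 Mz -0.02
t 19.9 jigx 16.3 jigy -7.2 z 37.3 Fx -0.9 Fy -0.3 Fz -0.5 Mz -0.05
t 20.1 jigx 17.8 jigy -7.3 z 37.3 Fx -1.0 Fy 0.0 Fz -1.1 Mz -0.00
```

```bash
python3 -m handwheel '[{"delta_pos":[-2,0,0],"yaw":0},{"delta_pos":[-4,0,0],"yaw":0},{"delta_pos":[-4,0,0],"yaw":0}]' >/dev/null; python3 f.py; for i in 1 2 3 4; do python3 -m handwheel '[{"delta_pos":[-0.8,0,0],"yaw":0},{"delta_pos":[-0.8,0,0],"yaw":0}]' >/dev/null; python3 f.py; done
```

```text
t 20.4 jigx 17.8 jigy -3.0 z 37.3 Fx -0.9 Fy -0.7 Fz -1.1 Mz -0.16
t 20.6 jigx 17.7 jigy -2.4 z 37.3 Fx -0.4 Fy -1.3 Fz -1.0 Mz -0.19
t 20.8 jigx 17.7 jigy -1.6 z 37.3 Fx 0.5 Fy -1.2 Fz -1.4 Mz -0.26
t 21.0 jigx 17.8 jigy -0.8 z 37.3 Fx 0.3 Fy -1.4 Fz -1.6 Mz -0.27
t 21.2 jigx 17.8 jigy 0.1 z 37.3 Fx -0.6 Fy -0.8 Fz -0.3 Mz -0.19
```

```bash
for i in 1 2 3; do python3 -m handwheel '[{"delta_pos":[-0.6,0,0],"yaw":0},{"delta_pos":[-0.6,0,0],"yaw":0}]' >/dev/null; python3 f.py; done;  python3 - <<'E'
from h import *
for n in('side','top'):
    s=snap(n,n+'11.png')['image'][:,:,::-1]
    a=s[150:260,200:340] if n=='side' else s[190:260,230:320]
    cv2.imwrite('pics/c11'+n+'.png',cv2.resize(a,None,fx=5 if n=='side' else 8,fy=4.6 if n=='side' else 8,interpolation=cv2.INTER_CUBIC))
E
```

```text
t 21.4 jigx 17.7 jigy 0.5 z 37.3 Fx -0.5 Fy -1.2 Fz -2.4 Mz -0.32
t 21.6 jigx 17.7 jigy 0.5 z 37.4 Fx 0.1 Fy -2.9 Fz -1.4 Mz -0.48
t 21.8 jigx 17.7 jigy 0.6 z 37.5 Fx 1.9 Fy -4.5 Fz -2.9 Mz -0.76
```

View pics/c11top.png

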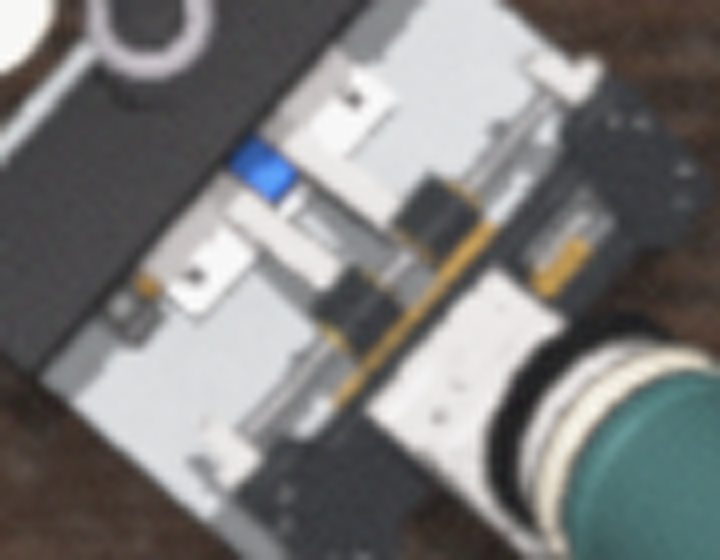

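The end stop is met: y stalled and its force rose to about 4.5 N. I'll ease off in y, then push in x.

```bash
python3 -m handwheel '[{"delta_pos":[0.6,0,0],"yaw":0},{"delta_pos":[0.6,0,0],"yaw":0}]' >/dev/null; python3 f.py; for i in 1 2 3 4; do python3 -m handwheel '[{"delta_pos":[0,0.5,0.4],"yaw":0},{"delta_pos":[0,0.5,0.4],"yaw":0}]' >/dev/null; python3 f.py; done
```

```text
t 22.1 jigx 17.7 jigy 0.6 z 37.4 Fx 0.3 Fy -4.7 Fz -2.3 Mz -0.74
t 22.3 jigx 18.2 jigy 0.5 z 37.5 Fx -2.5 Fy -4.6 Fz -0.8 Mz -0.58
t 22.5 jigx 18.8 jigy 0.6 z 37.5 Fx -3.6 Fy -5.5 Fz 0.4 Mz -0.59
t 22.7 jigx 19.1 jigy 0.5 z 37.4 Fx -7.6 Fy -3.9 Fz 1.7 Mz -0.38
t 22.9 jigx 19.2 jigy 0.4 z 37.4 Fx -12.3 Fy -3.7 Fz 3.9 Mz -0.29
```

```bash
for i in 1 2; do python3 -m handwheel '[{"delta_pos":[0,0.5,0.4],"yaw":0},{"delta_pos":[0,0.5,0.4],"yaw":0}]' >/dev/null; python3 f.py; done; for i in 1 2 ; do python3 -m handwheel '[{"delta_pos":[-0.6,0,0],"yaw":0},{"delta_pos":[-0.6,0,0],"yaw":0}]' >/dev/null; python3 f.py; done; python3 - <<'E'
from h import *
axes()
for n in('side','top'):
    s=snap(n,n+'12.png')['image'][:,:,::-1]
    a=s[180:230,260:320] if n=='side' else s[190:260,230:320]
    cv2.imwrite('pics/c12'+n+'.png',cv2.resize(a,None,fx=10 if n=='side' else 8,fy=10 if n=='side' else 8,interpolation=cv2.INTER_CUBIC))
E
```

```text
t 23.1 jigx 19.4 jigy 0.3 z 37.4 Fx -19.1 Fy -2.2 Fz 7.1 Mz -0.14
t 23.3 jigx 19.5 jigy 0.3 z 37.4 Fx -26.1 Fy -1.8 Fz 11.0 Mz 0.02
t 23.5 jigx 19.5 jigy 0.3 z 37.4 Fx -25.6 Fy -3.2 Fz 10.3 Mz -0.10
t 23.7 jigx 19.5 jigy 0.3 z 37.5 Fx -23.5 Fy -4.5 Fz 8.7 Mz -0.35
t 23.7 [0.5634 0.1258 0.0375] yaz 0.8494 tilt 0.8958 jaz+90 0.8541 jawz 0.0058 q [-0.351  0.025  2.09   1.081  0.97  -0.266] F [-11.9 -20.7   8.7] w 0.0134
```

View pics/c12side.png

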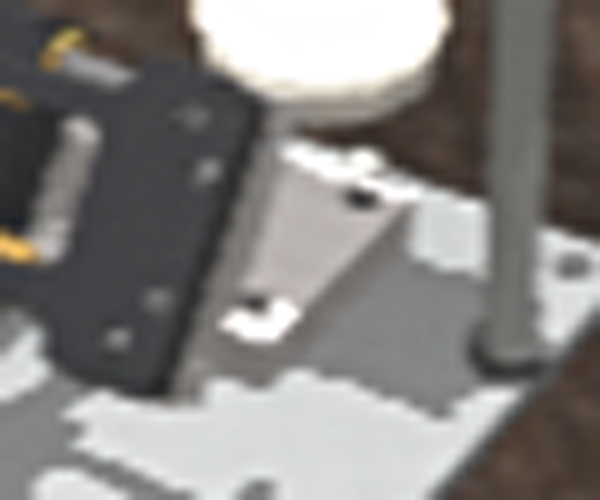

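Both directions are hard home: x stalled at 19.5 mm with about 25 N. I'll relax the preload and then release.

```bash
python3 -m handwheel '[{"delta_pos":[0.3,-0.9,-0.6],"yaw":0},{"delta_pos":[0.6,-1.6,-1.2],"yaw":0},{"delta_pos":[0.6,-1.6,-1.2],"yaw":0}]' >/dev/null; python3 f.py; python3 -m handwheel '[{"delta_pos":[0,0,0],"yaw":0},{"delta_pos":[0,0,0],"yaw":0},{"delta_pos":[0,0,0],"yaw":0}]' 180 >/dev/null; python3 f.py;python3 -m handwheel '[{"delta_pos":[0,0,0],"yaw":0}]' ; python3 - <<'E'
from h import *
axes()
E
```

```text
t 24.1 jigx 19.0 jigy 0.5 z 37.5 Fx -4.8 Fy -5.8 Fz -0.5 Mz -0.77
t 24.4 jigx 19.9 jigy 3.2 z 37.3 Fx 0.8 Fy 0.2 Fz 0.0 Mz -0.00
time: 24.5
tool_pos: [0.5618, 0.1276, 0.0373]
ee_rot: [-0.672, -0.001, -0.713]
wrist_force: [0.0, 0.0, 0.2]
width: 0.0279
t 24.5 [0.5618 0.1276 0.0373] yaz 0.8571 tilt 0.8990 jaz+90 0.8577 jawz 0.0007 q [-0.352  0.026  2.092  1.084  0.976 -0.268] F [0.  0.  0.2] w 0.0279
```

```bash
python3 -m handwheel '[{"delta_pos":[2.5,0,0],"yaw":0},{"delta_pos":[2.5,0,0],"yaw":0},{"delta_pos":[2.5,-5,0],"yaw":0},{"delta_pos":[2.5,-15,0],"yaw":0},{"delta_pos":[2.5,-40,0],"yaw":0},{"delta_pos":[2.5,-75,-5],"yaw":0},{"delta_pos":[2.5,-115,-10],"yaw":0},{"delta_pos":[2.5,-155,-10],"yaw":0},{"delta_pos":[2.5,-155,-10],"yaw":0}]'; python3 - <<'E'
from h import *
axes()
for n in('side','top'):
    s=snap(n,n+'13.png')['image'][:,:,::-1]
    a=s[150:260,200:340] if n=='side' else s[160:270,210:330]
    cv2.imwrite('pics/c13'+n+'.png',cv2.resize(a,None,fx=5.5,fy=5.4,interpolation=cv2.INTER_CUBIC))
E
```

```text
time: 25.4
tool_pos: [0.4814, 0.0249, 0.1298]
ee_rot: [-0.672, -0.01, -0.72]
wrist_force: [0.3, -0.2, 1.5]
width: 0.0275
t 25.4 [0.4814 0.0249 0.1298] yaz 0.8428 tilt 0.8990 jaz+90 0.8506 jawz 0.0098 q [-0.705 -0.236  2.101  0.924  1.372 -0.232] F [ 0.3 -0.2  1.5] w 0.0275
```

View pics/c13side.png

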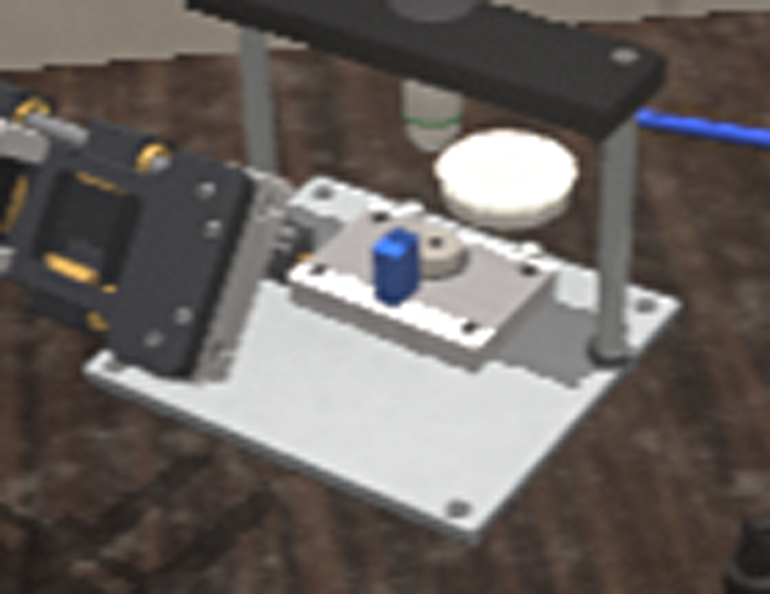

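View pics/c13top.png

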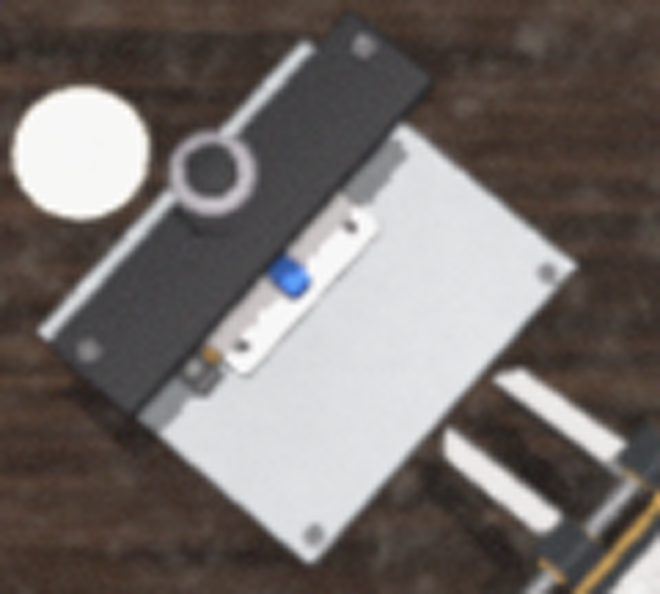

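The carrier sits flat at the end stop with its front edge at the dowels. I'll measure it relative to the jig in each view.

```bash
python3 - <<'E'
from h import *
np.set_printoptions(precision=1,suppress=True)
def cv(l,x0,y0): return [((x+.5)/5.5-.5+x0,(y+.5)/5.4-.5+y0) for x,y in l]
t=load('top13');s=load('side13')
def run(S,jig,car,names,x0,y0):
    J=np.array([plane(S,*p,.010)[:2] for p in sub(S,cv(jig,x0,y0))]); q=sub(S,cv(car,x0,y0))
    print('shift',(q-np.array(cv(car,x0,y0))).tolist())
    C=np.array([plane(S,*p,.026)[:2] for p in q])
    ey=(J[1]-J[0]); ey/=np.linalg.norm(ey); ex=np.array([ey[1],-ey[0]]); o=(J[0]+J[1])/2+.09*ex
    print('jig',o*1e3,np.arctan2(ex[1],ex[0]).round(4),np.linalg.norm(J[1]-J[0])*1e3)
    for n,c in zip(names,C): print(n,(c-o)@ex*1e3,(c-o)@ey*1e3)
    d=C[1]-C[0]; print('car yaw rel',(np.arctan2(d[1],d[0])-np.arctan2(ey[1],ey[0])).round(4))
run(t,[(578,265),(310,562)],[(382,228),(243,376)],['exp -5,-50','exp -5,50'],210,160)
run(s,[(474,530),(87,368)],[(478,352),(292,279),(555,275)],['exp -5,-50','exp -5,50','exp 65,-50'],200,150)
E
```

```text
shift [[-0.760420365767061, 0.23927759241175295], [-6.935813217978648e-06, 6.781684021461842e-06]]
jig [551.1 110.7] 0.8574 200.02799895416715
exp -5,-50 -5.499849707020121 -46.974250653548886
exp -5,50 -4.8943718199965 51.98090040094079
car yaw rel -0.0061
shift [[-0.0137939453125, -0.8365546332465215], [-0.9521886652166245, 0.6944760923032618], [0.0, 5.651403370166008e-06]]
jig [552.  110.9] 0.8669 199.1486917467094
exp -5,-50 -4.875364527558715 -50.22204159601284
exp -5,50 -9.106750938161486 46.82831022448358
exp 65,-50 58.200542495903136 -52.31045401896964
car yaw rel 0.0436
```

```bash
cat > edge.py <<'E'
from h import *
import sys
def edge(S,o,a,pts,dirn,z,rng):
    g=cv2.cvtColor(S['image'],cv2.COLOR_RGB2GRAY).astype(np.float32)
    ex=np.array([np.cos(a),np.sin(a)]);ey=np.array([-ex[1],ex[0]]); out=[]
    k=np.arange(rng[0],rng[1],.25)
    for f in pts:
        X=[(o+ex*(v if dirn=='x' else f)/1e3+ey*(f if dirn=='x' else v)/1e3) for v in k]
        uv=proj(S,np.c_[X,np.full(len(k),z)]).astype(np.float32)
        I=cv2.remap(g,uv[:,0].reshape(1,-1),uv[:,1].reshape(1,-1),cv2.INTER_LINEAR)[0]
        I=cv2.GaussianBlur(I.reshape(1,-1),(0,0),3)[0]; G=abs(np.gradient(I)); i=G.argmax()
        w=slice(max(0,i-8),i+9); out.append((G[w]*k[w]).sum()/G[w].sum())
    return np.array(out).round(1)
n=sys.argv[1]
for S,nm,o,a in((load('top'+n),'top',np.array([.5511,.1107]),.858),(load('side'+n),'side',np.array([.5524,.1104]),.860)):
    print(nm,'jig rear(-90)',edge(S,o,a,[-80,-40,0,40,80],'x',.010,(-98,-82)))
    print('  jig -y side(-100)',edge(S,o,a,[-70,-40,-10],'y',.010,(-108,-92)))
    print('  plate rear(-5)',edge(S,o,a,[-44,-35,-25,-18,18,25,35,44],'x',.026,(-14,4)))
    if nm=='side': print('  plate -y(-50)',edge(S,o,a,[0,10,20,30,40,50,60],'y',.026,(-58,-42)))
    else: print('  plate -y(-50) +y(50)',edge(S,o,a,[-3,0],'y',.026,(-58,-42)),edge(S,o,a,[-3,0],'y',.026,(45,58)))
E
python3 edge.py 13
```

```text
top jig rear(-90) [-90.  -90.  -90.3 -90.3 -90.5]
  jig -y side(-100) [-99.5 -99.7 -98.8]
  plate rear(-5) [-5.2 -5.4 -5.3 -5.1 -5.1 -4.9 -5.2 -5.1]
  plate -y(-50) +y(50) [-48.9 -49.6] [50.6 51.1]
side jig rear(-90) [-89.7 -90.1 -90.3 -90.5 -90.5]
  jig -y side(-100) [-100.2 -100.   -99.5]
  plate rear(-5) [-6.4 -6.4 -5.7 -5.5 -6.1 -5.8 -5.5 -5.9]
  plate -y(-50) [-50.  -49.6 -49.2 -49.1 -49.3 -56.  -47.9]
```

```bash
python3 - <<'E'
from h import *
a=load('top0')['image'];b=load('top13')['image']
for n,(y0,y1,x0,x1) in dict(dropper=(165,190,340,360),vial=(168,190,370,390),wafer=(174,203,210,240)).items():
    print(n,'mean abs diff',cv2.absdiff(a[y0:y1,x0:x1],b[y0:y1,x0:x1]).mean().round(2))
print(robot.get_obs()['wrist_force'],abs(robot.get_obs()['qvel']).max())
robot.close_job()
E
```

```text
dropper mean abs diff 2.52
vial mean abs diff 2.36
wafer mean abs diff 1.64
[-0.3543807   0.79723235 -0.32492941] 0.03890351450610957
the job is handed in; nothing more can be done
```

The carrier is on the jig and released, with its handle on the open side, pushed against both dowels and the end stop. I handed the job in at about 25.5 s of the 53 s allowed; no verdict is reported.

**Tilting:** the move command has no tilt axis. I tried a "pitch" key with value 0 and it was refused. I got about 0.9 rad of tilt by stepping the arm against its reach limit, high up and clear of everything, where the tool tilts outward and keeps the tilt. At one point there, joint 5 read 2.654 against its 2.65 limit. I saw no fault, but that is a possible range violation.

**Grasp and placing:** closing on the handle slid the carrier about 28 mm on the desk. I did this on purpose, to keep the gripper away from the box on the right. I set the carrier down on the open part of the jig, re-gripped it so it lay flat, and slid it in. It stalled against the end stop at about 5 N and against the dowels at about 25 N, then I eased off and released.

**Last checks:**

| Check | Measured | Seated value |
|---|---|---|
| Rear edge x, top view | about -5.2 mm | -5 mm |
| Rear edge x, side view | -5.5 to -6.4 mm | -5 mm (limit about -6.5) |
| y edges, top view | -49 and +51 mm | -50 and +50 mm |
| Yaw relative to jig | within about 0.006 rad | 0 |

- **Disagreements:** the two views differ by about 0.7 mm in x. My first corner-based check of the side view was unusable (up to about 7 mm off), so I redid it with edge fits. A few single edge samples there were also outliers.
- **Bystanders and bridge:** the vial, dropper bottle and wafer box look unchanged, and I saw no sign of bridge contact in the images or forces.

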